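Close the primer tub in its nest without crossing the thread

TASK

Slide the square primer tub along the bench into the converging wooden rails until it is fully home against the end stop, then set the lid level on its neck with the grip bar in line with the rails, so that it rests on top of the threads. Turn the lid backward (anticlockwise from above) until it drops a step, then forward (clockwise) until it stops, and let go with the tub still home. Keep the tub upright on the bench and leave the other things where they are.

Things in the scene. Friction and masses are not known exactly. Their poses are not given: they have to be found in the camera images.
- tub_center (a point): Loose square white plastic tub, full and sealed with foil, about 0.7 kg. Body 92 x 92 mm, rounded corners, 58 mm high; on it a round neck 68 mm across, tapering to 58 mm at its top, 88 mm above its foot. This point: on its axis, 44 mm above its foot; z up, x roughly along the rails into the nest.
- tub_thread (a point): The tub's axis, 74 mm above its foot, axes as the tub's. Four-start thread 86 mm across: flanks 62 degrees long, falling 3 mm clockwise, begin (upper end) at 30, 120, 210, 300 degrees anticlockwise from x. Anticlockwise of each beginning: a 20 degree gap where a pin drops 8.5 mm into the channel under the flank, then an upright rib, top 80 mm above the foot, which blocks pins.
- lid_center (a point): Loose grey plastic lid, 0.14 kg: ribbed round skirt 100 mm across outside, 92 inside; top disc 34 mm above its foot; on it a straight grip bar 64 mm long along the lid's x, 16 mm wide, 34 to 64 mm above the foot. This point: on its axis, 32 mm above its foot; z up. Four inward pins, 4 mm thick, at the foot of the skirt at 0, 90, 180, 270 degrees from x; tips on a 74 mm circle.
- lid_bar_end (a point): Middle of one end face of the lid's grip bar, 32 mm from its axis along x, 48.5 mm above its foot. With the bar along the tub's x the lid's foot rests 72 mm above the tub's foot. Turned 33 to 47 degrees anticlockwise (climbing 1.5 mm) it can drop to 65 mm, by its weight if loosely held. Then clockwise it runs down to a stop: bar about 29 degrees clockwise of the tub's x, foot at 62 mm.
- nest_seat (a point): Nest fixed to the bench: two waxed, slippery wooden rails 40 mm high, 16 mm thick. This point: on the bench where the tub's axis comes when home; x points along the rails, from the entrance to the end stop, z up. Rails are parallel, 98 mm apart, from 30 mm before it to the end stop face 46 mm beyond it; towards the entrance they spread to 158 mm apart, 120 mm before it. The tub starts in the entrance.
- cup: bystander: open white mixing cup, 84 mm across, 100 mm high; origin at its foot
- model_u: bystander: white U-shaped building model 120 x 110 x 50 mm; origin at its foot
- model_l: bystander: white L-shaped building model 130 x 105 x 70 mm; origin at its foot
- model_tower: bystander: white tower model 60 x 60 x 110 mm; origin at its foot
- brush: bystander: paint brush lying on the bench, 190 mm; origin under it
- scraper: bystander: flat scraper lying on the bench, 200 mm; origin under it
- filler_tin: bystander: closed tin, 72 mm across, 100 mm high; origin at its foot
Mind the look-alikes: they are no part of the job. What is shaped like the part that bears lid_center but blue or purple is not meant.

How it is judged:
By the outcome, as a careful person would: the job done as asked, in the order asked, and still so for the second after the job is handed in, with the robot touching nothing.
It also fails if it takes over 64 s, if anything falls off the work surface, if the arm or the gripper's body presses on something with over 40 N, if the wrist force passes 120 N, or if a joint passes its speed limit or range.

ROBOT

A 6-joint arm with a two-finger parallel gripper is mounted at the origin on the work surface. World frame = base frame: x ahead of the robot, y to its left, z up, the work surface at z = 0. Lengths are in m, angles in rad, forces in N, time in s.
With the tool pointing down it reaches from about 0.3 to 0.95 m from the base axis. Payload 3.1 kg.
Tool frame: the origin (TCP) lies at the very end of the fingers, on their centre line; the grasp point (between the pads) lies 19 mm behind it (r.grasp_offset is the distance from the TCP to the grasp point, in m); x points along the fingers, y is the direction in which the jaws open and shut, and the axes are right-handed (so a half turn about x gives the same grasp; the last joint's range is limited). The gripper opens to 85 mm and grips with 20 to 120 N. Pads are 22 mm wide; open, the fingers measure 114 mm over their backs; the gripper's body (76 mm by 85 mm) begins 54 mm behind the grasp point. The pads swing forward as they close: fully open they stand 13 mm farther back than shut.
Start: joints at [-1.252, 0.308, 1.634, -0, 1.2, -0.07], TCP at [0.237, -0.578, 0.231] pointing down, gripper open.
Joint ranges: [-3.06, 3.06], [-0.79, 1.96], [0.05, 2.63], [-1.19, 4.34], [0.05, 2.64], [-2.94, 2.94]. Speed limits (rad/s): [2.79, 2.79, 3.14, 3.14, 3.14, 3.14].

INTERFACE

Orientations are given as a unit quaternion [w, x, y, z].
In Python, from bench import r, imaging, ticket gives the robot as it stands.
- The arm moves only by the tool drive_tool, never from a script. Its argument "steps" is a list of rows, each an object with "travel": the shift along the tool's x, y, z scaled (see below), a list of three; "delta_rot": the turn, a rotation vector about the tool's x, y, z scaled (see below), a list of three; "hand": the closure, from 0 (fully open) to 1 (shut). In form: [{"travel": [dx, dy, dz], "delta_rot": [wx, wy, wz], "hand": hand}, ...]. A call has 1 to 5 rows; each row shifts and turns the pose as measured when the row begins, along the tool's axes as they then stand; what a row does not reach is not made up. The controller multiplies each number of a shift by 2 cm and each number of a turn by 0.08 rad. A row lasts 1/8 s, in which the tool goes at most 62.5 mm and 10.7 degrees, less where a joint would pass 70% of its speed; a pose out of reach is approached as far as the arm can. A call with a number of a shift or a turn outside -1 to 1 is refused whole. A call with a gripper value outside its range is refused whole. The fingers move at their own pace and stop on an object; the grip force is fixed at half the most. Time passes only in rows, so rows that do not move let the fingers close. It gives the time, the measured TCP pose, the force and the opening at its end, in the units of the state.
- r.read_state(): the state, without advancing time (a new reading comes with each control period).
- imaging.grab_frame(name): name is "side" or "top"; returns the picture (400x640x3 uint8, blue, green, red); there is no depth.
- imaging.calibration(name): a dict with "fx", "fy", "cx", "cy" (pixels), "extrinsics" (4x4, takes a point from camera to world coordinates). Camera axes: x right, y up, looking along -z (the intrinsics and any distortion apply to the point x, -y, -z); pixel columns grow to the right and rows downward; lengths in m; the calibration is good to about 2 mm. A picture is of the moment at which its call begins. calibration takes no time and is no camera call.
- ticket.sign_off(): hands the job in, once; it reports no verdict.
The state is a dict: "time": time; "joints": joint angles; "joint_velocities": joint speeds; "joint_torque": joint torques, N m; "tcp_pos": TCP position; "orientation": TCP orientation; "contact_force": force on the tool from outside, world axes, zero at the start; "wrist_torque": the same for the moment, N m; "gripper_width": finger opening in m.
Only numpy, scipy, OpenCV 4.12 (cv2) and the standard library are available. Lean on these libraries where they do the work, as an engineer would, in place of code of your own. Each camera call takes 0.05 s, during which the arm holds its last target.

## Working session

There is one attempt and no reset: what is moved stays moved. The work goes in short steps, Python scripts to look and compute and a tool call to move; the robot and the scene stay as the last step left them, time stands still between calls to the robot, and variables do not carry over. Pictures are saved under pics/ and viewed, and the job is handed in when it is done.

Besides the shell and the picture viewer there is one more tool, called after "Request:" by a JSON object that holds its "method" and its "body", one argument or row to a line. drive_tool: Moves the arm, as the interface text tells. Shifts and turns lie within -1 to 1; 1 stands for 2 cm of shift or 0.08 rad of turn. Its arguments: {"type":"object","properties":{"steps":{"type":"array"}},"required":["steps"]}

```bash
mkdir -p pics; ls
python3 - <<'E'
from bench import r, imaging, ticket
import cv2, json
for n in("side","top"):
    cv2.imwrite(f"pics/{n}0.png",imaging.grab_frame(n)); print(n,imaging.calibration(n))
print(r.read_state(), r.grasp_offset)
E
```

```text
pics
side {'fx': 402.53956517089495, 'fy': 402.53956517089495, 'cx': 321.84167863385954, 'cy': 194.66934840616673, 'extrinsics': array([[-0.70543867,  0.36988433, -0.60460058, -0.24765268],
       [-0.70864487, -0.38416949,  0.59180761,  0.79356263],
       [-0.01336873,  0.84593108,  0.53312465,  0.7781413 ],
       [ 0.        ,  0.        ,  0.        ,  1.        ]])}
top {'fx': 366.14671618096907, 'fy': 366.14671618096907, 'cx': 319.8189180675903, 'cy': 202.6206381709625, 'extrinsics': array([[ 1.84326923e-03,  9.97245327e-01, -7.41509316e-02,
         4.72009791e-01],
       [-9.99808984e-01,  3.95042231e-04, -1.95407271e-02,
        -2.02954303e-02],
       [-1.94576060e-02,  7.41727864e-02,  9.97055565e-01,
         1.19877050e+00],
       [ 0.00000000e+00,  0.00000000e+00,  0.00000000e+00,
         1.00000000e+00]])}
{'time': 0.1, 'joints': array([-1.25170879e+00,  3.08927339e-01,  1.63506575e+00, -1.91458074e-05,
        1.19970447e+00, -6.96706423e-02]), 'joint_velocities': array([ 0.00015101, -0.00212316, -0.0037458 ,  0.00102671,  0.00223809,
       -0.00039763]), 'joint_torque': array([ 1.21069606e-04, -4.16405368e+01, -2.77644753e+01, -5.22229880e-05,
        4.05603176e-03, -6.68510197e-06]), 'tcp_pos': array([ 0.2366501 , -0.57765375,  0.23015297]), 'orientation': array([-0.13584758, -0.69369072, -0.13732285,  0.69388836]), 'contact_force': array([ 0.0377899 ,  0.22276536, -0.40721434]), 'wrist_torque': array([0.00708063, 0.01858051, 0.0106577 ]), 'gripper_width': 0.08532134087814629} 0.0187
```

View pics/side0.png

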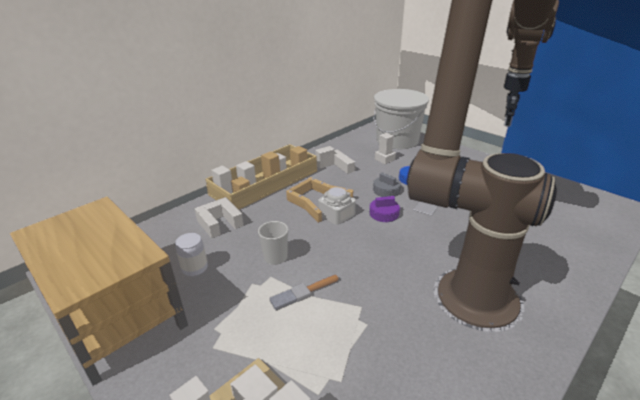

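View pics/top0.png

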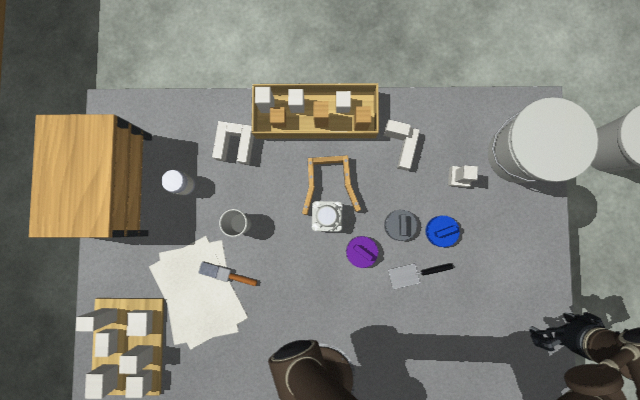

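The side view shows the tub at (337,203), the nest at (315,195), and three lids: grey (386,184), purple (384,208), blue (407,174). In the top view the tub is at (327,216), the rails open towards the robot, and the lids are grey (402,226), purple (363,252), blue (443,231). The description says grey, so I'll enlarge that one to confirm it.

```bash
cat > h.py <<'E'
import numpy as np, cv2
from bench import r, imaging, ticket
C={n:imaging.calibration(n) for n in("side","top")}
def proj(n,P):
    c=C[n];T=c["extrinsics"];p=(np.atleast_2d(P)-T[:3,3])@T[:3,:3]
    return np.c_[c["cx"]+c["fx"]*p[:,0]/-p[:,2], c["cy"]+c["fy"]*-p[:,1]/-p[:,2]]
def cast(n,uv,z):
    c=C[n];T=c["extrinsics"];uv=np.atleast_2d(np.asarray(uv,float))
    d=np.c_[(uv[:,0]-c["cx"])/c["fx"],-(uv[:,1]-c["cy"])/c["fy"],-np.ones(len(uv))]@T[:3,:3].T
    o=T[:3,3];return o+d*((z-o[2])/d[:,2])[:,None]
def crop(img,x,y,w,h,s,name):
    cv2.imwrite("pics/"+name,cv2.resize(img[y:y+h,x:x+w],None,fx=s,fy=s,interpolation=cv2.INTER_CUBIC))
E
python3 - <<'E'
from h import *
t=cv2.imread("pics/top0.png");s=cv2.imread("pics/side0.png")
crop(t,295,145,160,120,5,"t0c.png");crop(s,280,140,160,100,5,"s0c.png")
E
```

```text
(no output)
```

View pics/t0c.png

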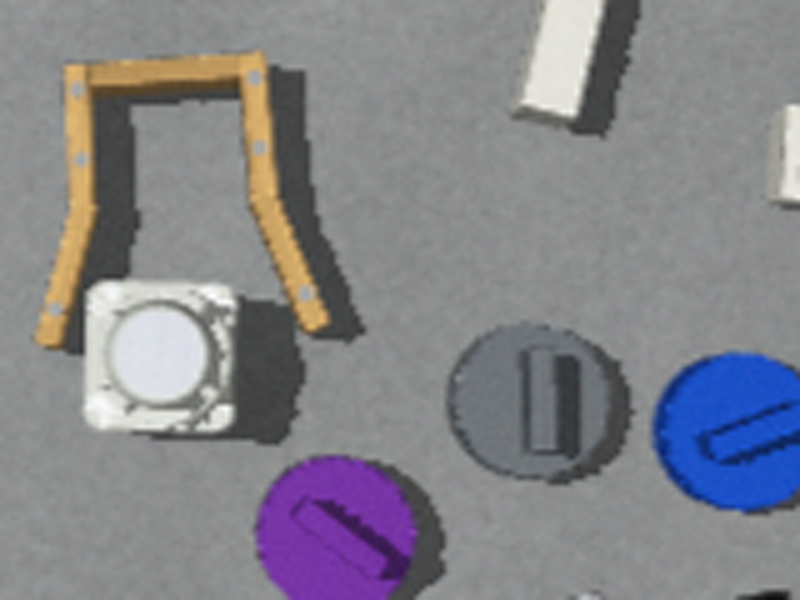

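View pics/s0c.png

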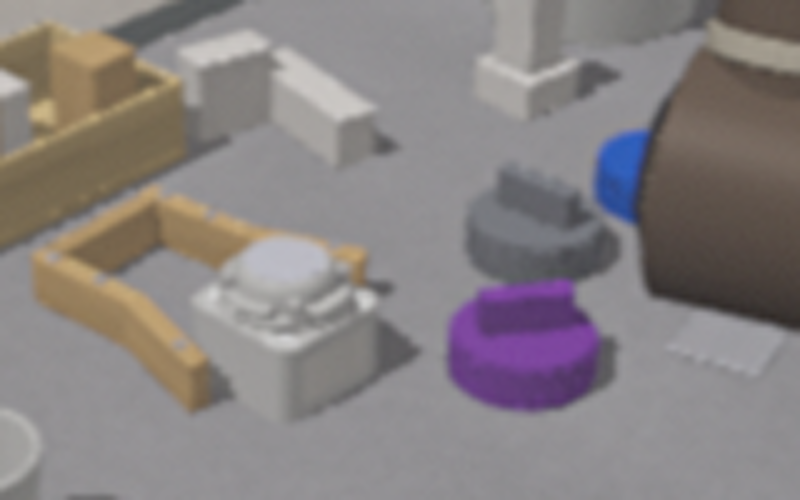

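Run:
```python
from h import *
np.set_printoptions(precision=4,suppress=True)
def tc(uv): return (np.array(uv,float)+.5)/5-.5+[295,145]
def sc(uv): return (np.array(uv,float)+.5)/5-.5+[280,140]
L=cast("top",tc([(77,90),(80,158),(55,308)]),.04);R=cast("top",tc([(253,77),(259,147),(305,292)]),.04)
print("screws",L,R)
k=cast("top",tc([(96,205),(250,203)]),.04);print("kinks in",k)
s=cast("top",tc([(90,87),(243,75),(65,65),(265,52)]),.04);print("stop edge top in, outer corners",s)
print("neck top",cast("top",tc([(158,352)]),.088))
b=cast("top",tc([(85,283),(238,283),(237,432),(85,432)]),.058);print("body",b,b.mean(0))
print("neck side",cast("side",sc([(290,263)]),.088))
l=cast("top",tc([(525,347),(558,347),(560,452),(528,452)]),.064);print("bar",l,l.mean(0))
print("lid disc", cast("top",tc([(448,400),(612,400),(530,322),(530,480)]),.034))
# fit circle of purple etc unnecessary; lid bar side
print("bar side",cast("side",sc([(503,163),(580,193)]),.064))
print("scraper/other proj",proj("top",[[.6,0,0]]))
```

```text
screws [[0.6867 0.0341 0.04  ]
 [0.6428 0.032  0.04  ]
 [0.5468 0.0475 0.04  ]] [[ 0.6949 -0.0785  0.04  ]
 [ 0.6497 -0.0822  0.04  ]
 [ 0.557  -0.111   0.04  ]]
kinks in [[ 0.6126  0.0217  0.04  ]
 [ 0.6138 -0.0763  0.04  ]]
stop edge top in, outer corners [[ 0.6886  0.0258  0.04  ]
 [ 0.6962 -0.0721  0.04  ]
 [ 0.7029  0.0419  0.04  ]
 [ 0.711  -0.0862  0.04  ]]
neck top [[ 0.517 -0.018  0.088]]
body [[ 0.5613  0.0278  0.058 ]
 [ 0.5613 -0.0678  0.058 ]
 [ 0.4686 -0.0669  0.058 ]
 [ 0.4684  0.0275  0.058 ]] [ 0.5149 -0.0199  0.058 ]
neck side [[ 0.5088 -0.0186  0.088 ]]
bar [[ 0.5213 -0.2445  0.064 ]
 [ 0.5213 -0.2648  0.064 ]
 [ 0.4567 -0.265   0.064 ]
 [ 0.4567 -0.2455  0.064 ]] [ 0.489 -0.255  0.064]
lid disc [[ 0.4889 -0.2014  0.034 ]
 [ 0.4891 -0.3048  0.034 ]
 [ 0.5384 -0.2539  0.034 ]
 [ 0.4387 -0.2524  0.034 ]]
bar side [[ 0.5179 -0.2546  0.064 ]
 [ 0.4515 -0.2576  0.064 ]]
scraper/other proj [[320.8123 190.8537]]
```

```bash
cat >> h.py <<'E'
from scipy.spatial.transform import Rotation as Ro
def need(pos,yaw,sgn=None):
    """desired tool: x down, y = jaw at (-sin yaw,cos yaw) or opposite"""
    s=r.read_state();q=s["orientation"];R0=Ro.from_quat([q[1],q[2],q[3],q[0]])
    best=None
    for g in (1,-1) if sgn is None else (sgn,):
        y=g*np.array([-np.sin(yaw),np.cos(yaw),0]);x=np.array([0,0,-1.]);z=np.cross(x,y)
        R1=Ro.from_matrix(np.c_[x,y,z]);rv=(R0.inv()*R1).as_rotvec()
        print(f"g{g} rot units",np.round(rv/.08,2),"yaw deg",np.round(np.degrees(np.linalg.norm(rv)),1))
    d=np.array(pos)-s["tcp_pos"]
    print("t",round(s["time"],2),"tcp",np.round(s["tcp_pos"],4),"F",np.round(s["contact_force"],1),"w",round(s["gripper_width"],4),"j",np.round(s["joints"],2))
    print("tool y",np.round(R0.as_matrix()[:,1],3),"z",np.round(R0.as_matrix()[:,2],3))
    print("travel units now",np.round(R0.inv().apply(d)/.02,2),"in final frame",np.round(R1.inv().apply(d)/.02,2))
E
python3 -c "
from h import *
need([.43,-.019,.23],.0)"
```

```text
g1 rot units [-34.41  -0.04   0.  ] yaw deg 157.7
g-1 rot units [4.86 0.   0.03] yaw deg 22.3
t 0.1 tcp [ 0.2367 -0.5777  0.2302] F [ 0.   0.2 -0.4] w 0.0853 j [-1.25  0.31  1.64 -0.    1.2  -0.07]
tool y [ 0.379 -0.925 -0.002] z [-0.925 -0.379 -0.   ]
travel units now [  0.06 -22.18 -19.53] in final frame [ 1.000e-02 -2.793e+01 -9.670e+00]
```

Request:
{"method": "drive_tool", "body": {
  "steps": [
    {"travel": [0, -1, -1], "delta_rot": [1, 0, 0], "hand": 0.3},
    {"travel": [0, -1, -1], "delta_rot": [1, 0, 0], "hand": 0.3},
    {"travel": [0, -1, -1], "delta_rot": [1, 0, 0], "hand": 0.3},
    {"travel": [0, -1, -1], "delta_rot": [1, 0, 0], "hand": 0.3},
    {"travel": [0, -1, -1], "delta_rot": [1, 0, 0], "hand": 0.3}
  ]
}}

```text
time: 0.72
tcp_pos: [0.311, -0.455, 0.227]
orientation: [0.012, -0.706, 0.008, 0.708]
contact_force: [1.1, -0.1, -0.9]
gripper_width: 0.0597
```

Request:
{"method": "drive_tool", "body": {
  "steps": [
    {"travel": [0, -1, -0.5], "delta_rot": [0, 0, 0], "hand": 0.3},
    {"travel": [0, -1, -0.5], "delta_rot": [0, 0, 0], "hand": 0.3},
    {"travel": [0, -1, -0.5], "delta_rot": [0, 0, 0], "hand": 0.3},
    {"travel": [0, -1, -0.5], "delta_rot": [0, 0, 0], "hand": 0.3},
    {"travel": [0, -1, -0.5], "delta_rot": [0, 0, 0], "hand": 0.3}
  ]
}}

```text
time: 1.35
tcp_pos: [0.3647, -0.3509, 0.2249]
orientation: [0.014, -0.705, 0.006, 0.709]
contact_force: [0.5, 0.1, 0.4]
gripper_width: 0.0601
```

```bash
python3 -c "
from h import *
need([.43,-.019,.23],.03,-1)"
```

```text
g-1 rot units [-0.73  0.08  0.14] yaw deg 3.4
t 1.35 tcp [ 0.3647 -0.3509  0.2249] F [0.5 0.1 0.4] w 0.0601 j [-0.85  0.09  1.91  0.    1.15  0.74]
tool y [-0.028 -1.    -0.011] z [-1.     0.028  0.006]
travel units now [ -0.09 -16.68  -2.79] in final frame [ -0.26 -16.49  -3.76]
```

Request:
{"method": "drive_tool", "body": {
  "steps": [
    {"travel": [0, -1, -0.2], "delta_rot": [-0.35, 0, 0], "hand": 0.3},
    {"travel": [0, -1, -0.2], "delta_rot": [-0.35, 0, 0], "hand": 0.3},
    {"travel": [0, -1, -0.2], "delta_rot": [0, 0, 0], "hand": 0.3},
    {"travel": [0, -1, -0.2], "delta_rot": [0, 0, 0], "hand": 0.3},
    {"travel": [0, -1, -0.2], "delta_rot": [0, 0, 0], "hand": 0.3}
  ]
}}

```text
time: 1.98
tcp_pos: [0.3831, -0.2443, 0.2251]
orientation: [-0.007, -0.704, -0.016, 0.71]
contact_force: [-0.3, -0.0, -0.4]
gripper_width: 0.0599
```

Request:
{"method": "drive_tool", "body": {
  "steps": [
    {"travel": [0, -1, -0.2], "delta_rot": [0, 0, 0], "hand": 0.3},
    {"travel": [0, -1, -0.2], "delta_rot": [0, 0, 0], "hand": 0.3},
    {"travel": [0, -1, -0.2], "delta_rot": [0, 0, 0], "hand": 0.3},
    {"travel": [0, -1, -0.2], "delta_rot": [0, 0, 0], "hand": 0.3},
    {"travel": [0, -1, -0.2], "delta_rot": [0, 0, 0], "hand": 0.3}
  ]
}}

```text
time: 2.6
tcp_pos: [0.3991, -0.1371, 0.2265]
orientation: [-0.007, -0.705, -0.016, 0.709]
contact_force: [-0.1, 0.5, -0.3]
gripper_width: 0.0597
```

Request:
{"method": "drive_tool", "body": {
  "steps": [
    {"travel": [0, -1, -0.2], "delta_rot": [0, 0, 0], "hand": 0.3},
    {"travel": [0, -1, -0.2], "delta_rot": [0, 0, 0], "hand": 0.3},
    {"travel": [0, -1, -0.2], "delta_rot": [0, 0, 0], "hand": 0.3},
    {"travel": [0, -1, -0.2], "delta_rot": [0, 0, 0], "hand": 0.3},
    {"travel": [0, -1, -0.2], "delta_rot": [0, 0, 0], "hand": 0.3}
  ]
}}

```text
time: 3.22
tcp_pos: [0.4143, -0.0303, 0.2279]
orientation: [-0.007, -0.705, -0.016, 0.709]
contact_force: [1.3, -0.4, -0.5]
gripper_width: 0.0598
```

```bash
python3 -c "
from h import *
need([.432,-.019,.15],.03,-1)"
```

```text
g-1 rot units [0.03 0.07 0.15] yaw deg 0.8
t 3.23 tcp [ 0.4143 -0.0303  0.2279] F [ 1.3 -0.4 -0.5] w 0.0598 j [-0.19 -0.1   2.1   0.01  1.16  1.35]
tool y [ 0.032 -0.999 -0.012] z [-0.999 -0.032  0.006]
travel units now [ 3.9  -0.49 -0.92] in final frame [ 3.9  -0.54 -0.9 ]
```

Request:
{"method": "drive_tool", "body": {
  "steps": [
    {"travel": [1, -0.3, -0.4], "delta_rot": [0, 0.07, 0.15], "hand": 0.3},
    {"travel": [1, -0.2, -0.4], "delta_rot": [0, 0, 0], "hand": 0.3},
    {"travel": [1, 0, 0], "delta_rot": [0, 0, 0], "hand": 0.3},
    {"travel": [1, 0, 0], "delta_rot": [0, 0, 0], "hand": 0.3},
    {"travel": [1, 0, 0], "delta_rot": [0, 0, 0], "hand": 0.3}
  ]
}}

```text
time: 3.85
tcp_pos: [0.4313, -0.0153, 0.1281]
orientation: [0.013, 0.71, 0.012, -0.704]
contact_force: [0.2, 0.7, 0.7]
gripper_width: 0.0601
```

Request:
{"method": "drive_tool", "body": {
  "steps": [
    {"travel": [1, 0, 0], "delta_rot": [0, 0, 0], "hand": 0.3},
    {"travel": [1, 0, 0], "delta_rot": [0, 0, 0], "hand": 0.3}
  ]
}}

```text
time: 4.1
tcp_pos: [0.431, -0.0143, 0.0872]
orientation: [0.014, 0.71, 0.012, -0.704]
contact_force: [0.0, -0.0, 0.1]
gripper_width: 0.0599
```

```bash
python3 -c "
from h import *
need([.435,-.019,.027],.03,-1)
s=imaging.grab_frame('side');t=imaging.grab_frame('top')
crop(s,280,120,160,120,5,'s1.png');crop(t,270,140,160,120,5,'t1.png')"
```

```text
g-1 rot units [ 0.08 -0.11 -0.02] yaw deg 0.6
t 4.1 tcp [ 0.431  -0.0143  0.0872] F [ 0.  -0.   0.1] w 0.0599 j [-0.13  0.14  2.18 -0.    0.81  1.4 ]
tool y [ 0.037 -0.999  0.002] z [-0.999 -0.037 -0.009]
travel units now [ 3.01  0.23 -0.16] in final frame [ 3.01  0.24 -0.19]
```

View pics/s1.png

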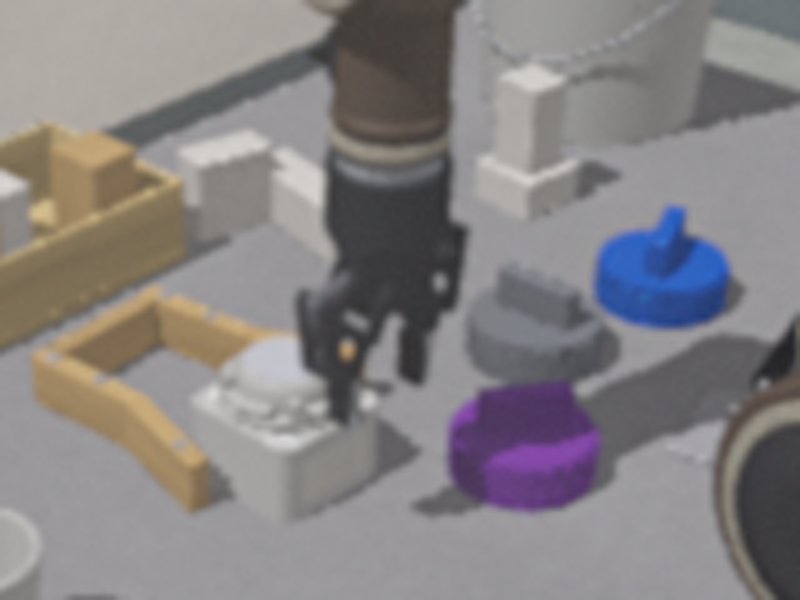

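View pics/t1.png

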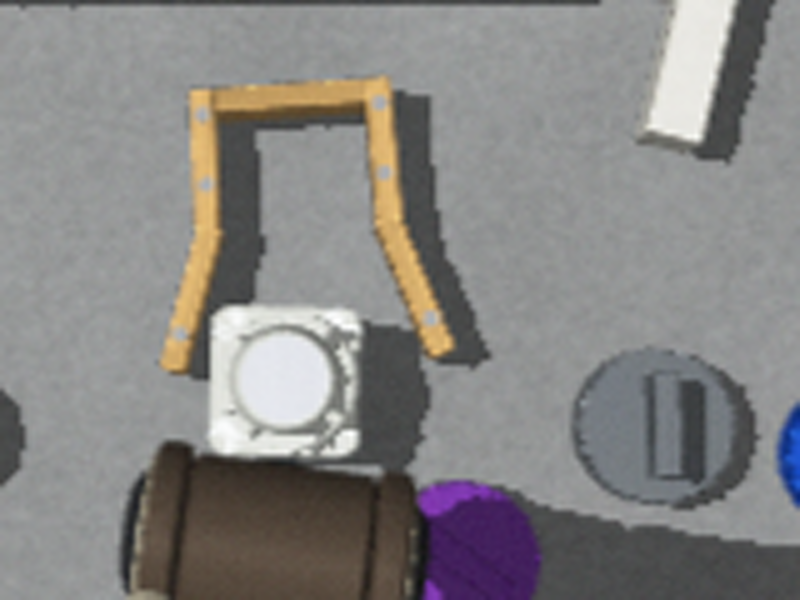

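The gripper stands behind the tub at crop (340,400) and nothing is touching. I'll lower it and push.

Request:
{"method": "drive_tool", "body": {
  "steps": [
    {"travel": [1, 0.1, 0], "delta_rot": [0, -0.1, 0], "hand": 0.3},
    {"travel": [1, 0.1, 0], "delta_rot": [0, 0, 0], "hand": 0.3},
    {"travel": [1, 0.1, 0], "delta_rot": [0, 0, 0], "hand": 0.3},
    {"travel": [0, 0, -0.5], "delta_rot": [0, 0, 0], "hand": 0.3}
  ]
}}

```text
time: 4.7
tcp_pos: [0.441, -0.0191, 0.0279]
orientation: [-0.014, -0.707, -0.012, 0.707]
contact_force: [0.2, -0.3, -0.4]
gripper_width: 0.0599
```

Request:
{"method": "drive_tool", "body": {
  "steps": [
    {"travel": [0, 0, -0.5], "delta_rot": [0, 0, 0], "hand": 0.3},
    {"travel": [0, 0, -0.5], "delta_rot": [0, 0, 0], "hand": 0.3},
    {"travel": [0, 0, -0.5], "delta_rot": [0, 0, 0], "hand": 0.3}
  ]
}}

```text
time: 5.08
tcp_pos: [0.4729, -0.0177, 0.0299]
orientation: [-0.014, -0.706, -0.012, 0.708]
contact_force: [-3.2, -0.6, -0.4]
gripper_width: 0.0598
```

```bash
python3 -c "
from h import *
need([.588,-.027,.027],.05,-1)"
```

```text
g-1 rot units [-0.16  0.02 -0.03] yaw deg 0.7
t 5.08 tcp [ 0.4729 -0.0177  0.0299] F [-3.2 -0.6 -0.4] w 0.0598 j [-0.13  0.33  2.1  -0.    0.71  1.41]
tool y [ 0.037 -0.999  0.002] z [-0.999 -0.037  0.002]
travel units now [ 0.14  0.68 -5.74] in final frame [ 0.15  0.75 -5.73]
```

Request:
{"method": "drive_tool", "body": {
  "steps": [
    {"travel": [0.15, 0.15, -0.6], "delta_rot": [-0.1, 0, 0], "hand": 0.3},
    {"travel": [0, 0.15, -0.6], "delta_rot": [-0.1, 0, 0], "hand": 0.3},
    {"travel": [0, 0.1, -0.6], "delta_rot": [0, 0, 0], "hand": 0.3},
    {"travel": [0, 0.1, -0.6], "delta_rot": [0, 0, 0], "hand": 0.3},
    {"travel": [0, 0.1, -0.6], "delta_rot": [0, 0, 0], "hand": 0.3}
  ]
}}

```text
time: 5.7
tcp_pos: [0.5088, -0.0268, 0.0235]
orientation: [-0.021, -0.683, -0.021, 0.73]
contact_force: [-15.2, -4.1, 12.5]
gripper_width: 0.06
```

```bash
python3 -c "
from h import *
need([.588,-.027,.027],.06,-1)
s=imaging.grab_frame('side');t=imaging.grab_frame('top')
crop(s,280,120,160,120,5,'s2.png');crop(t,270,140,160,120,5,'t2.png')"
```

```text
g-1 rot units [-0.02  0.83  0.03] yaw deg 3.8
t 5.7 tcp [ 0.5088 -0.0268  0.0235] F [-15.2  -4.1  12.5] w 0.06 j [-0.13  0.43  1.97 -0.01  0.81  1.39]
tool y [ 0.059 -0.998 -0.002] z [-0.996 -0.059  0.066]
travel units now [-0.44  0.24 -3.93] in final frame [-0.17  0.25 -3.95]
```

View pics/s2.png

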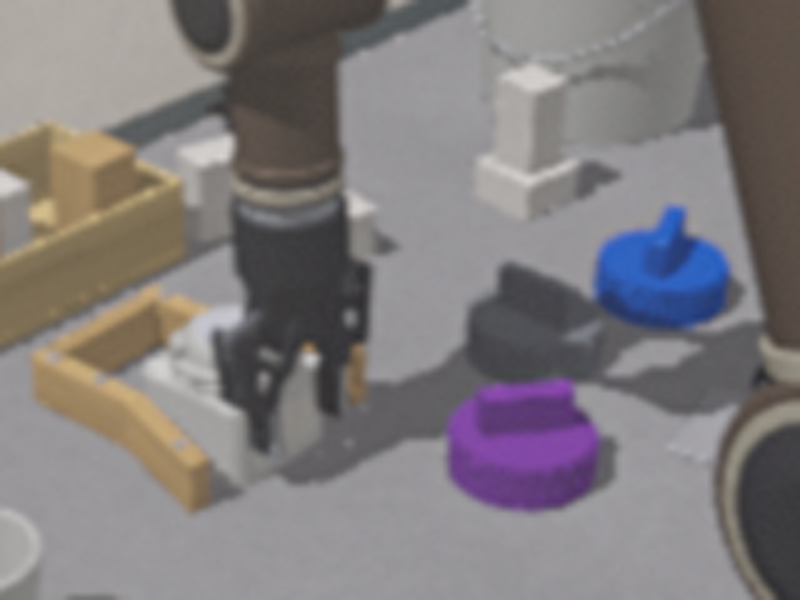

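View pics/t2.png

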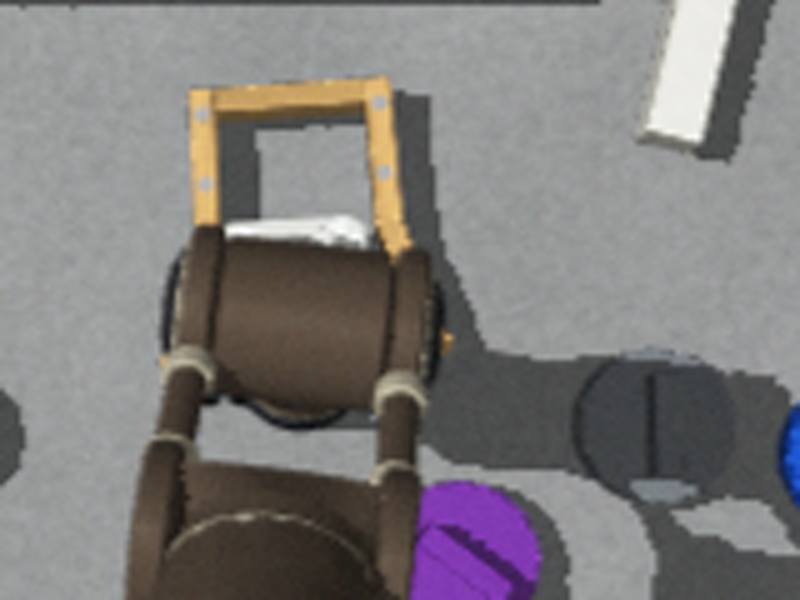

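The tub has gone about halfway in (its front edge is at the rail kink), but the tool has tilted back 3.8° and feels 12 N upward. I'll back off, level it, raise it a little and push again.

Request:
{"method": "drive_tool", "body": {
  "steps": [
    {"travel": [0, 0, 0.5], "delta_rot": [0, 0.4, 0], "hand": 0.3},
    {"travel": [-0.4, 0, 0], "delta_rot": [0, 0.45, 0], "hand": 0.3},
    {"travel": [-0.2, 0, 0], "delta_rot": [0, 0, 0], "hand": 0.3}
  ]
}}

```text
time: 6.18
tcp_pos: [0.5062, -0.0284, 0.038]
orientation: [0.02, 0.713, 0.021, -0.7]
contact_force: [0.2, -0.2, 1.1]
gripper_width: 0.0598
```

```bash
python3 -c "
from h import *
need([.588,-.029,.036],.06,-1)"
```

```text
g-1 rot units [-0.02 -0.22 -0.  ] yaw deg 1.0
t 6.17 tcp [ 0.5062 -0.0284  0.038 ] F [ 0.2 -0.2  1.1] w 0.0598 j [-0.14  0.36  2.04  0.01  0.73  1.36]
tool y [ 0.058 -0.998  0.   ] z [-0.998 -0.058 -0.018]
travel units now [ 0.18  0.27 -4.08] in final frame [ 0.1   0.27 -4.08]
```

Request:
{"method": "drive_tool", "body": {
  "steps": [
    {"travel": [0, 0, -0.4], "delta_rot": [0, -0.1, 0], "hand": 0.3},
    {"travel": [0, 0, -0.6], "delta_rot": [0, 0, 0], "hand": 0.3},
    {"travel": [0, 0, -0.7], "delta_rot": [0, 0, 0], "hand": 0.3},
    {"travel": [0, 0, -0.7], "delta_rot": [0, 0, 0], "hand": 0.3}
  ]
}}

```text
time: 6.68
tcp_pos: [0.5421, -0.0271, 0.0369]
orientation: [-0.022, -0.697, -0.021, 0.716]
contact_force: [-6.4, -0.3, 5.0]
gripper_width: 0.06
```

```bash
python3 -c "
from h import *
need([.588,-.029,.036],.06,-1)"
```

```text
g-1 rot units [ 0.    0.34 -0.  ] yaw deg 1.6
t 6.67 tcp [ 0.5421 -0.0271  0.0369] F [-6.4 -0.3  5. ] w 0.06 j [-0.13  0.43  1.92 -0.01  0.81  1.39]
tool y [ 0.06  -0.998  0.   ] z [-0.998 -0.06   0.027]
travel units now [-0.01  0.23 -2.29] in final frame [ 0.05  0.23 -2.29]
```

Request:
{"method": "drive_tool", "body": {
  "steps": [
    {"travel": [0, 0.05, -0.7], "delta_rot": [0, 0.3, 0], "hand": 0.3},
    {"travel": [0, 0.05, -0.7], "delta_rot": [0, 0.2, 0], "hand": 0.3},
    {"travel": [0, 0, -0.7], "delta_rot": [0, 0.2, 0], "hand": 0.3}
  ]
}}

```text
time: 7.05
tcp_pos: [0.5792, -0.0257, 0.0351]
orientation: [0.021, 0.71, 0.023, -0.704]
contact_force: [-6.4, -1.3, 5.9]
gripper_width: 0.0597
```

```bash
python3 -c "
from h import *
need([.588,-.029,.036],.06,-1)"
```

```text
g-1 rot units [ 0.02 -0.11  0.03] yaw deg 0.5
t 7.05 tcp [ 0.5792 -0.0257  0.0351] F [-6.4 -1.3  5.9] w 0.0597 j [-0.12  0.48  1.86  0.01  0.8   1.38]
tool y [ 0.062 -0.998 -0.002] z [-0.998 -0.062 -0.009]
travel units now [-0.04  0.19 -0.43] in final frame [-0.04  0.19 -0.43]
```

Request:
{"method": "drive_tool", "body": {
  "steps": [
    {"travel": [0, 0, -0.4], "delta_rot": [0, 0.1, 0], "hand": 0.3},
    {"travel": [0, 0, -0.3], "delta_rot": [0, 0.1, 0], "hand": 0.3}
  ]
}}

```text
time: 7.3
tcp_pos: [0.5873, -0.0248, 0.0341]
orientation: [0.021, 0.709, 0.024, -0.705]
contact_force: [-17.3, -3.0, 12.6]
gripper_width: 0.0596
```

Request:
{"method": "drive_tool", "body": {
  "steps": [
    {"travel": [0, 0, -0.3], "delta_rot": [0, 0.1, 0], "hand": 0.3},
    {"travel": [0, 0, -0.3], "delta_rot": [0, 0.1, 0], "hand": 0.3}
  ]
}}

```text
time: 7.55
tcp_pos: [0.587, -0.0245, 0.032]
orientation: [-0.021, -0.703, -0.024, 0.711]
contact_force: [-13.7, -3.0, 10.4]
gripper_width: 0.06
```

```bash
python3 -c "
from h import *
need([.588,-.029,.036],.06,-1)
s=imaging.grab_frame('side');crop(s,280,120,160,120,5,'s3.png')"
```

```text
g-1 rot units [0.05 0.13 0.06] yaw deg 0.7
t 7.55 tcp [ 0.587  -0.0245  0.032 ] F [-13.7  -3.   10.4] w 0.06 j [-0.12  0.5   1.83  0.    0.83  1.39]
tool y [ 0.064 -0.998 -0.005] z [-0.998 -0.064  0.011]
travel units now [-0.2   0.23 -0.03] in final frame [-0.2   0.23 -0.04]
```

View pics/s3.png

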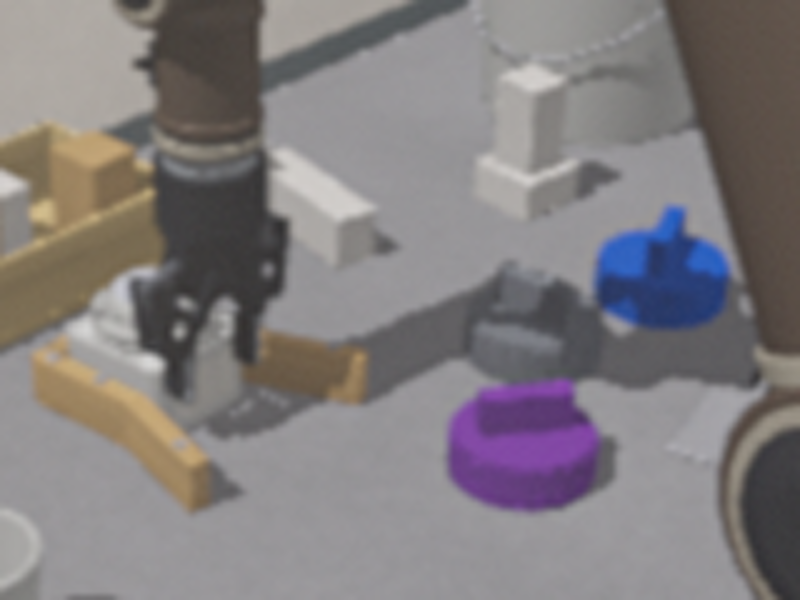

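The tub stopped at TCP x=0.587, against a predicted 0.588, with 14–17 N, so it is against the stop. I'll back away, rise, and check it from above.

Request:
{"method": "drive_tool", "body": {
  "steps": [
    {"travel": [0, 0, 0.7], "delta_rot": [0, 0.1, 0], "hand": 0.3},
    {"travel": [0, 0, 1], "delta_rot": [0, 0, 0], "hand": 0.3},
    {"travel": [-0.8, 0, 1], "delta_rot": [0, 0, 0], "hand": 0.3},
    {"travel": [-1, 0.5, 1], "delta_rot": [0, 0, 0], "hand": 0.3},
    {"travel": [-1, 1, 0], "delta_rot": [0, 0, 0], "hand": 0.3}
  ]
}}

```text
time: 8.22
tcp_pos: [0.5192, -0.0589, 0.0885]
orientation: [0.022, 0.708, 0.025, -0.706]
contact_force: [0.1, -0.7, -0.3]
gripper_width: 0.0595
```

Request:
{"method": "drive_tool", "body": {
  "steps": [
    {"travel": [-1, 1, 0], "delta_rot": [-0.3, 0, 0], "hand": 0.3},
    {"travel": [-1, 1, 0], "delta_rot": [-0.3, 0, 0], "hand": 0.3},
    {"travel": [0, 1, 0], "delta_rot": [0, 0, 0], "hand": 0.3},
    {"travel": [0, 1, 0], "delta_rot": [0, 0, 0], "hand": 0.3},
    {"travel": [0, 1, 0], "delta_rot": [0, 0, 0], "hand": 0.3}
  ]
}}

```text
time: 8.85
tcp_pos: [0.5369, -0.1636, 0.1319]
orientation: [0.041, 0.711, 0.042, -0.701]
contact_force: [1.3, 0.3, -0.2]
gripper_width: 0.0599
```

Request:
{"method": "drive_tool", "body": {
  "steps": [
    {"travel": [0, 1, 0], "delta_rot": [0, 0, 0], "hand": 0.3},
    {"travel": [0, 1, 0], "delta_rot": [0, 0, 0], "hand": 0.3},
    {"travel": [0, 1, 0], "delta_rot": [0, 0, 0], "hand": 0.3}
  ]
}}

```text
time: 9.22
tcp_pos: [0.5431, -0.2271, 0.1296]
orientation: [0.04, 0.71, 0.042, -0.702]
contact_force: [-0.2, -0.7, -0.4]
gripper_width: 0.0603
```

```bash
python3 -c "
from h import *
need([.489,-.255,.15],.01,-1)
s=imaging.grab_frame('side');crop(s,280,120,160,120,5,'s4.png')
s=imaging.grab_frame('top');crop(s,300,145,80,80,7,'t4.png')"
```

```text
g-1 rot units [ 1.32 -0.14  0.04] yaw deg 6.1
t 9.22 tcp [ 0.5431 -0.2271  0.1296] F [-0.2 -0.7 -0.4] w 0.0603 j [-0.47  0.35  1.8   0.01  0.98  0.97]
tool y [ 0.116 -0.993 -0.003] z [-0.993 -0.115 -0.011]
travel units now [-1.06  1.07  2.84] in final frame [-1.02  1.37  2.72]
```

View pics/s4.png

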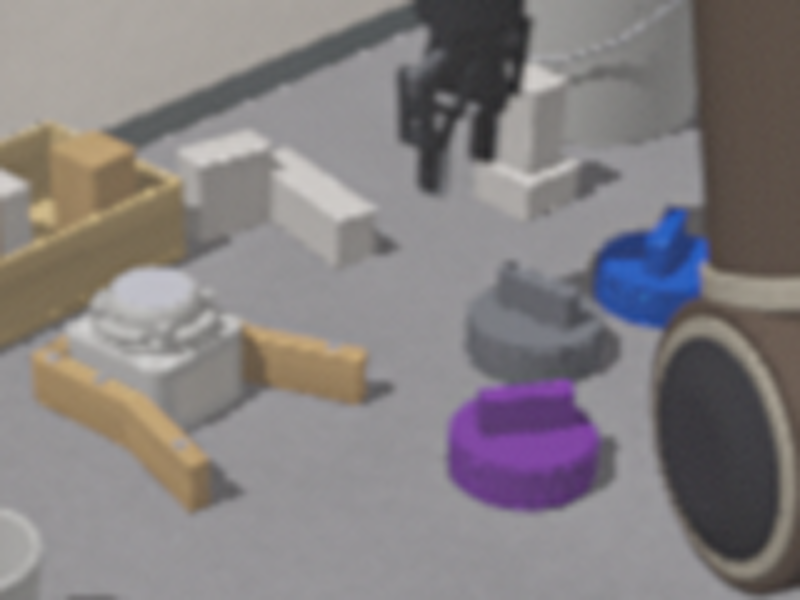

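View pics/t4.png

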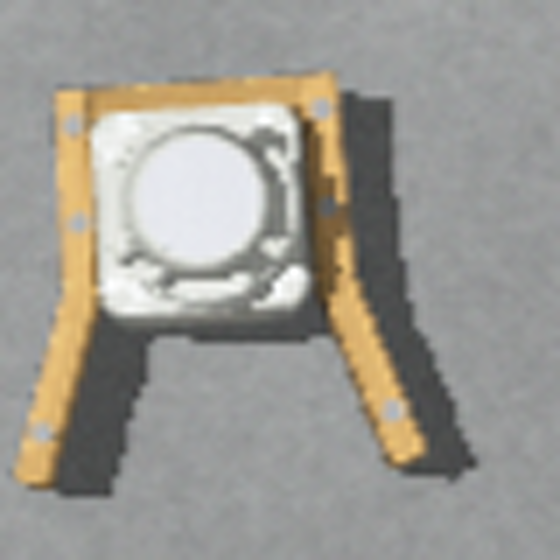

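The crop shows the tub square in the nest with its front edge on the stop (row ~105 of the enlarged crop) and parallel to the rails. Next I'll measure the neck centre by mask.

Run:
```python
from h import *
np.set_printoptions(precision=4,suppress=True)
t=imaging.grab_frame('top');s=imaging.grab_frame('side')
for n,im,(x0,y0,x1,y1) in(("top",t,(312,160,345,190)),("side",s,(290,165,330,190))):
    c=im[y0:y1,x0:x1].astype(int);m=((c[...,0]-c[...,2]>6)&(c[...,0]>150)).astype(np.uint8)
    k,l,st,ce=cv2.connectedComponentsWithStats(m);i=1+np.argmax(st[1:,4]);print(n,st[i],ce[i]+[x0,y0],cast(n,[ce[i]+[x0,y0]],.088))
def tc(uv): return (np.array(uv,float)+.5)/7-.5+[300,145]
b=cast("top",tc([(91,112),(298,103),(312,305),(105,318)]),.058);print(b,b.mean(0))
rs=cast("top",tc([(71,124),(78,222),(321,107),(328,206)]),.04);print("screws",rs)
# lid bar: dark edges in top view
c=im=t
hsv=cv2.cvtColor(t,cv2.COLOR_BGR2HSV)
crop(t,380,205,45,45,12,'t4l.png')
```

```text
top [  9   5  16  17 193] [328.0207 172.9637] [[ 0.6456 -0.0235  0.088 ]]
side [14  9 13  7 66] [310.3788 177.2576] [[ 0.6435 -0.0247  0.088 ]]
[[ 0.6898  0.0252  0.058 ]
 [ 0.6937 -0.068   0.058 ]
 [ 0.6023 -0.074   0.058 ]
 [ 0.5965  0.0186  0.058 ]] [ 0.6456 -0.0246  0.058 ]
screws [[ 0.6877  0.035   0.04  ]
 [ 0.6425  0.0316  0.04  ]
 [ 0.6953 -0.0792  0.04  ]
 [ 0.6497 -0.0823  0.04  ]]
```

View pics/t4l.png

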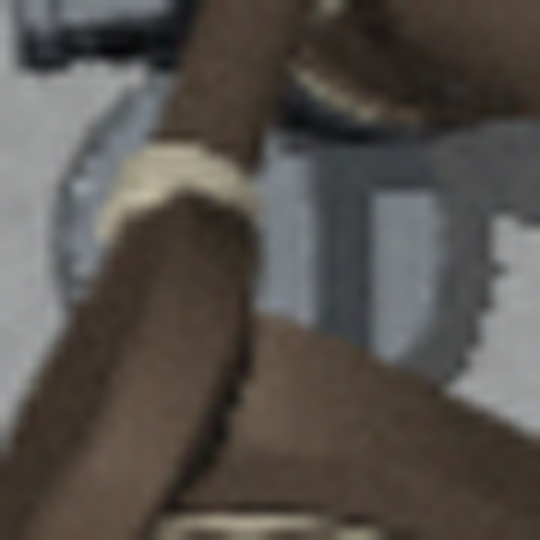

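Request:
{"method": "drive_tool", "body": {
  "steps": [
    {"travel": [0, 0.5, 0.8], "delta_rot": [0.65, -0.1, 0], "hand": 0.3},
    {"travel": [0, 0.4, 0.8], "delta_rot": [0.65, 0, 0], "hand": 0.3},
    {"travel": [0, 0.4, 0.8], "delta_rot": [0, 0, 0], "hand": 0.3},
    {"travel": [0, 0, 0.3], "delta_rot": [0, 0, 0], "hand": 0.3}
  ]
}}

```text
time: 9.93
tcp_pos: [0.4864, -0.2548, 0.1293]
orientation: [0.0, 0.707, 0.004, -0.707]
contact_force: [0.8, 0.1, 0.8]
gripper_width: 0.0603
```

```bash
python3 -c "
from h import *
need([.489,-.255,.04],.01,-1)
s=imaging.grab_frame('side');crop(s,340,120,100,80,7,'s5.png')"
```

```text
g-1 rot units [-0.06 -0.01  0.05] yaw deg 0.4
t 9.93 tcp [ 0.4864 -0.2548  0.1293] F [0.8 0.1 0.8] w 0.0603 j [-0.56  0.29  1.89  0.01  0.97  1.  ]
tool y [ 0.006 -1.    -0.004] z [-1.    -0.006 -0.001]
travel units now [ 4.46  0.03 -0.13] in final frame [ 4.46  0.01 -0.13]
```

View pics/s5.png

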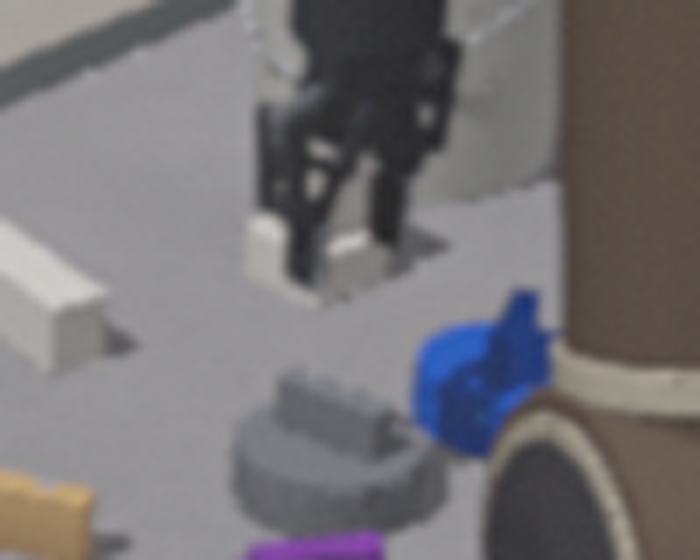

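The open fingers stand above the grey bar on either side of it. I'll descend and look before closing.

Request:
{"method": "drive_tool", "body": {
  "steps": [
    {"travel": [1, 0, 0], "delta_rot": [0, 0, 0], "hand": 0.3},
    {"travel": [1, 0, -0.1], "delta_rot": [0, 0, 0], "hand": 0.3},
    {"travel": [1, 0, 0], "delta_rot": [0, 0, 0], "hand": 0.3},
    {"travel": [1, 0, 0], "delta_rot": [0, 0, 0], "hand": 0.3}
  ]
}}

```text
time: 10.48
tcp_pos: [0.4906, -0.2553, 0.0506]
orientation: [0.001, 0.71, 0.002, -0.704]
contact_force: [-0.3, -0.4, 0.3]
gripper_width: 0.0598
```

```bash
python3 -c "
from h import *
need([.489,-.255,.041],.01,-1)
s=imaging.grab_frame('side');crop(s,340,120,100,80,7,'s6.png')"
```

```text
g-1 rot units [-0.06 -0.1   0.01] yaw deg 0.6
t 10.47 tcp [ 0.4906 -0.2553  0.0506] F [-0.3 -0.4  0.3] w 0.0598 j [-0.56  0.41  1.92  0.01  0.81  1.  ]
tool y [ 0.005 -1.    -0.001] z [-1.    -0.005 -0.008]
travel units now [ 0.48 -0.02  0.09] in final frame [ 0.48 -0.02  0.08]
```

View pics/s6.png

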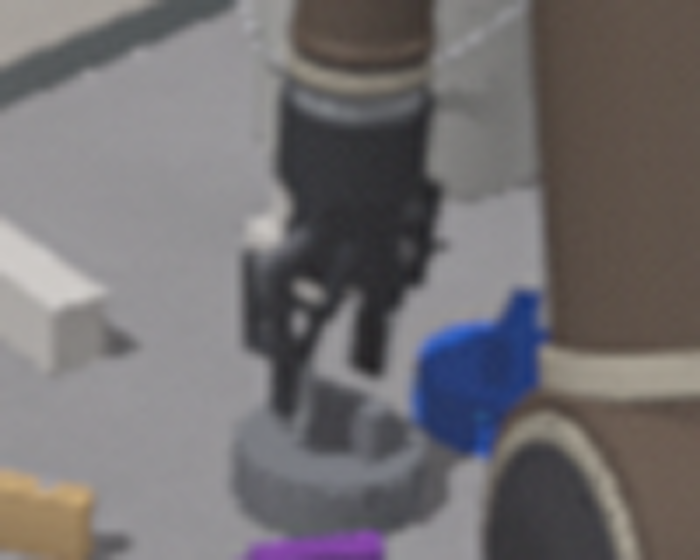

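The bar (crop 310–390, 380–440) is between the fingers. I'll lower the last bit and close.

Request:
{"method": "drive_tool", "body": {
  "steps": [
    {"travel": [0.5, 0, 0.1], "delta_rot": [-0.06, -0.1, 0], "hand": 0.3},
    {"travel": [0, 0, 0], "delta_rot": [0, 0, 0], "hand": 1},
    {"travel": [0, 0, 0], "delta_rot": [0, 0, 0], "hand": 1},
    {"travel": [0, 0, 0], "delta_rot": [0, 0, 0], "hand": 1},
    {"travel": [0, 0, 0], "delta_rot": [0, 0, 0], "hand": 1}
  ]
}}

```text
time: 11.15
tcp_pos: [0.488, -0.2546, 0.0393]
orientation: [-0.003, -0.706, -0.004, 0.708]
contact_force: [-0.5, -0.6, -0.7]
gripper_width: 0.0148
```

```bash
python3 -c "
from h import *
need([.489,-.255,.041],.01,-1)"
```

```text
g-1 rot units [0.01 0.02 0.03] yaw deg 0.2
t 11.15 tcp [ 0.488  -0.2546  0.0393] F [-0.5 -0.6 -0.7] w 0.0148 j [-0.56  0.43  1.92  0.    0.79  1.  ]
tool y [ 0.01  -1.    -0.002] z [-1.    -0.01   0.002]
travel units now [-0.09  0.02 -0.05] in final frame [-0.09  0.02 -0.05]
```

Request:
{"method": "drive_tool", "body": {
  "steps": [
    {"travel": [-0.5, 0, 0], "delta_rot": [0, 0, 0], "hand": 1},
    {"travel": [-1, 0, 0], "delta_rot": [0, 0, 0], "hand": 1},
    {"travel": [-1, 0, 0], "delta_rot": [0, 0, 0], "hand": 1},
    {"travel": [-1, 0, 0], "delta_rot": [0, 0, 0], "hand": 1},
    {"travel": [-1, 0, 0], "delta_rot": [0, 0, 0], "hand": 1}
  ]
}}

```text
time: 11.78
tcp_pos: [0.4867, -0.2539, 0.1324]
orientation: [-0.002, -0.706, -0.005, 0.709]
contact_force: [-0.0, -0.7, -1.7]
gripper_width: 0.0149
```

Request:
{"method": "drive_tool", "body": {
  "steps": [
    {"travel": [-1, 0, 0], "delta_rot": [0, 0, 0], "hand": 1},
    {"travel": [-1, 0, 0], "delta_rot": [0, 0, 0], "hand": 1},
    {"travel": [-1, 0, 0], "delta_rot": [0, 0, 0], "hand": 1},
    {"travel": [0, 0, 0], "delta_rot": [0, 0, 0], "hand": 1}
  ]
}}

```text
time: 12.28
tcp_pos: [0.4882, -0.2549, 0.1991]
orientation: [0.004, 0.708, 0.004, -0.707]
contact_force: [-0.1, -0.5, -1.0]
gripper_width: 0.0149
```

```bash
python3 -c "
from h import *
need([.645,-.024,.2],.065,-1)
s=imaging.grab_frame('side');crop(s,340,80,120,100,6,'s7.png')
s=imaging.grab_frame('top');crop(s,370,185,80,80,7,'t7.png')"
```

```text
g-1 rot units [-0.68 -0.02  0.  ] yaw deg 3.1
t 12.28 tcp [ 0.4882 -0.2549  0.1991] F [-0.1 -0.5 -1. ] w 0.0149 j [-0.56  0.2   1.84  0.    1.1   1.  ]
tool y [ 0.01 -1.   -0.  ] z [-1.    -0.01  -0.002]
travel units now [ -0.03 -11.47  -7.96] in final frame [ -0.05 -11.01  -8.57]
```

View pics/s7.png

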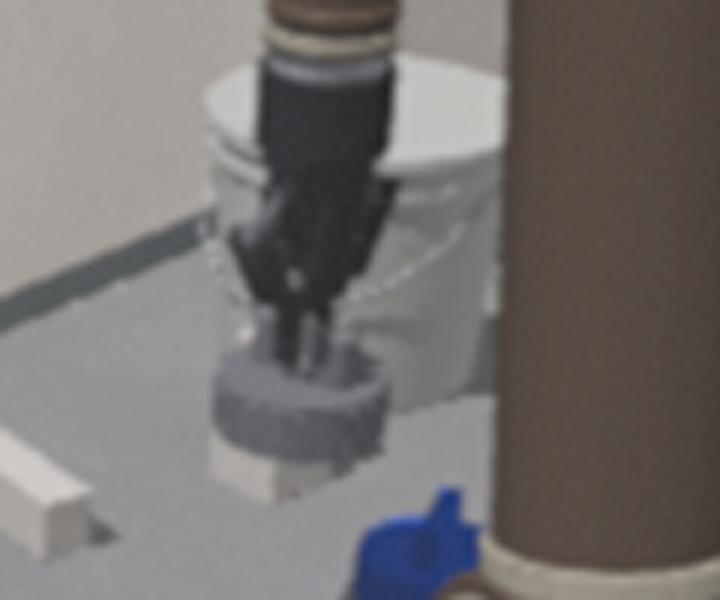

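View pics/t7.png

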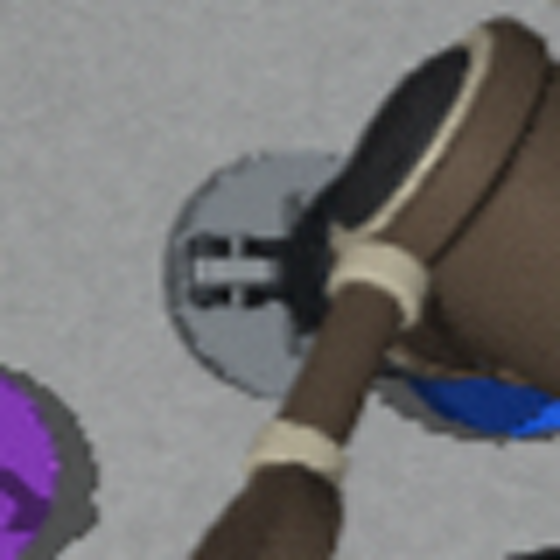

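Run:
```python
from h import *
from scipy.optimize import least_squares
def tc(uv): return (np.array(uv,float)+.5)/7-.5+[370,185]
u=[(163,265),(172,220),(195,185),(230,160),(265,151),(300,150),(172,315),(195,355),(230,387),(275,401)]
for z in (.194,.19):
    P=cast("top",tc(u),z)[:,:2]
    f=least_squares(lambda p:np.hypot(P[:,0]-p[0],P[:,1]-p[1])-p[2],[.49,-.25,.05]);print(z,f.x,np.abs(f.fun).max())
b=np.array([(213,405),(388,400)])
```

```text
0.194 [ 0.48915104 -0.24905452  0.04922684] 0.0008668563934006723
0.19 [ 0.48921928 -0.24996521  0.04942281] 0.0008703068399685474
```

Request:
{"method": "drive_tool", "body": {
  "steps": [
    {"travel": [0, -1, -0.7], "delta_rot": [-0.35, 0, 0], "hand": 1},
    {"travel": [0, -1, -0.7], "delta_rot": [-0.35, 0, 0], "hand": 1},
    {"travel": [0, -1, -0.8], "delta_rot": [0, 0, 0], "hand": 1},
    {"travel": [0, -1, -0.8], "delta_rot": [0, 0, 0], "hand": 1},
    {"travel": [0, -1, -0.8], "delta_rot": [0, 0, 0], "hand": 1}
  ]
}}

```text
time: 13.0
tcp_pos: [0.5536, -0.147, 0.1889]
orientation: [-0.02, -0.701, -0.026, 0.712]
contact_force: [-0.4, -0.0, -1.4]
gripper_width: 0.0148
```

Request:
{"method": "drive_tool", "body": {
  "steps": [
    {"travel": [0, -1, -0.8], "delta_rot": [0, 0, 0], "hand": 1},
    {"travel": [0, -1, -0.8], "delta_rot": [0, 0, 0], "hand": 1},
    {"travel": [0, -1, -0.8], "delta_rot": [0, 0, 0], "hand": 1},
    {"travel": [0, -1, -0.8], "delta_rot": [0, 0, 0], "hand": 1},
    {"travel": [0, -1, -0.8], "delta_rot": [0, 0, 0], "hand": 1}
  ]
}}

```text
time: 13.62
tcp_pos: [0.6234, -0.0372, 0.1789]
orientation: [-0.018, -0.696, -0.027, 0.717]
contact_force: [-0.2, -0.6, -0.6]
gripper_width: 0.0151
```

```bash
python3 -c "
from h import *
need([.644,-.024,.16],.065,-1)"
```

```text
g-1 rot units [-0.01  0.38  0.16] yaw deg 1.9
t 13.62 tcp [ 0.6234 -0.0372  0.1789] F [-0.2 -0.6 -0.6] w 0.0151 j [-0.13  0.38  1.65  0.01  1.14  1.37]
tool y [ 0.064 -0.998 -0.013] z [-0.997 -0.064  0.03 ]
travel units now [ 0.92 -0.58 -1.1 ] in final frame [ 0.94 -0.59 -1.07]
```

Request:
{"method": "drive_tool", "body": {
  "steps": [
    {"travel": [0, -0.5, -0.7], "delta_rot": [0, 0.38, 0.16], "hand": 1},
    {"travel": [0.3, -0.1, -0.4], "delta_rot": [0, 0, 0], "hand": 1},
    {"travel": [0.4, 0, 0], "delta_rot": [0, 0, 0], "hand": 1},
    {"travel": [0, 0, 0], "delta_rot": [0, 0, 0], "hand": 1}
  ]
}}

```text
time: 14.12
tcp_pos: [0.6429, -0.0231, 0.1594]
orientation: [-0.023, -0.705, -0.023, 0.709]
contact_force: [0.0, -0.8, -0.6]
gripper_width: 0.0147
```

```bash
python3 -c "
from h import *
need([.644,-.024,.145],.065,-1)
s=imaging.grab_frame('side');crop(s,270,120,90,80,8,'s8.png')
s=imaging.grab_frame('top');crop(s,290,135,80,80,7,'t8.png')"
```

```text
g-1 rot units [ 0.01  0.07 -0.01] yaw deg 0.3
t 14.12 tcp [ 0.6429 -0.0231  0.1594] F [ 0.  -0.8 -0.6] w 0.0147 j [-0.1   0.42  1.64 -0.    1.09  1.4 ]
tool y [ 0.066 -0.998  0.001] z [-0.998 -0.066  0.005]
travel units now [ 0.72  0.05 -0.06] in final frame [ 0.72  0.05 -0.05]
```

View pics/s8.png

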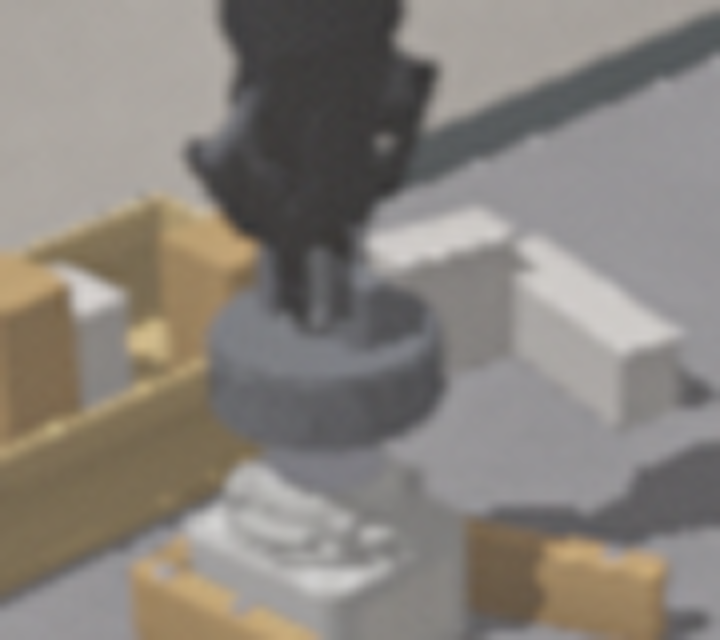

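View pics/t8.png

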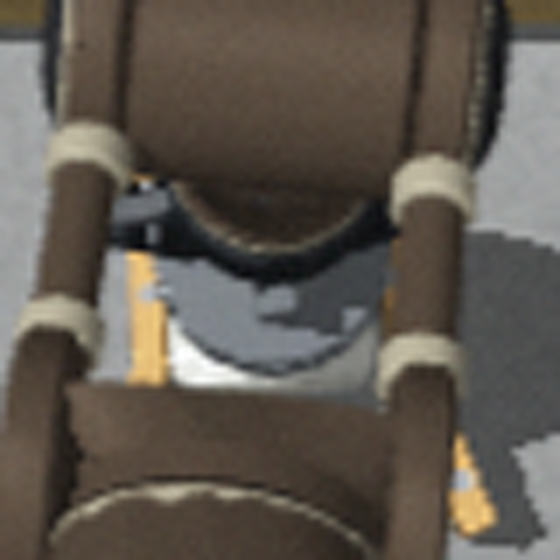

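```bash
python3 -c "
from h import *
print(proj('side',[[.643,-.023,.1594-.0393+z] for z in(.034,.017,0)]), (np.array([210,445])+.5)/8-.5+270)
print(proj('side',[[.643,-.028,.14],[.643,-.018,.14],[.638,-.023,.14]]))
"
```

```text
[[309.56564798 160.41944571]
 [309.71434241 164.89271229]
 [309.86107315 169.30690403]] [295.8125 325.1875]
[[310.76043532 163.63353783]
 [308.61313311 164.63631562]
 [310.70690649 164.61374425]]
```

Request:
{"method": "drive_tool", "body": {
  "steps": [
    {"travel": [0.8, 0, -0.08], "delta_rot": [0, 0.07, 0], "hand": 1},
    {"travel": [0.8, 0, 0], "delta_rot": [0, 0, 0], "hand": 1}
  ]
}}

```text
time: 14.48
tcp_pos: [0.6469, -0.0241, 0.1291]
orientation: [0.023, 0.709, 0.022, -0.704]
contact_force: [-0.7, 0.1, -1.9]
gripper_width: 0.0151
```

```bash
python3 -c "
from h import *
need([.644,-.024,.1113],.065,-1)"
```

```text
g-1 rot units [-0.01 -0.09 -0.02] yaw deg 0.4
t 14.47 tcp [ 0.6469 -0.0241  0.1291] F [-0.7  0.1 -1.9] w 0.0151 j [-0.1   0.45  1.66 -0.    1.02  1.4 ]
tool y [ 0.064 -0.998  0.002] z [-0.998 -0.064 -0.007]
travel units now [ 0.89 -0.02  0.15] in final frame [ 0.89 -0.02  0.14]
```

Request:
{"method": "drive_tool", "body": {
  "steps": [
    {"travel": [0.3, 0, 0.12], "delta_rot": [0, -0.09, 0], "hand": 1},
    {"travel": [0.25, 0, 0], "delta_rot": [0, 0, 0], "hand": 1}
  ]
}}

```text
time: 14.72
tcp_pos: [0.6427, -0.0244, 0.115]
orientation: [-0.023, -0.705, -0.022, 0.708]
contact_force: [0.2, 0.6, -0.6]
gripper_width: 0.015
```

```bash
python3 -c "
from h import *
need([.644,-.024,.1113],.065,-1)"
```

```text
g-1 rot units [-0.01  0.05 -0.01] yaw deg 0.3
t 14.72 tcp [ 0.6427 -0.0244  0.115 ] F [ 0.2  0.6 -0.6] w 0.015 j [-0.1   0.47  1.67 -0.    1.01  1.4 ]
tool y [ 0.064 -0.998  0.001] z [-0.998 -0.064  0.004]
travel units now [ 0.19 -0.02 -0.07] in final frame [ 0.19 -0.02 -0.07]
```

Request:
{"method": "drive_tool", "body": {
  "steps": [
    {"travel": [0.1, 0, -0.05], "delta_rot": [0, 0.03, 0], "hand": 1},
    {"travel": [0.1, 0, 0], "delta_rot": [0, 0, 0], "hand": 1}
  ]
}}

```text
time: 14.98
tcp_pos: [0.6438, -0.0243, 0.1105]
orientation: [-0.023, -0.706, -0.022, 0.707]
contact_force: [1.1, -0.7, 4.4]
gripper_width: 0.0148
```

```bash
python3 -c "
from h import *
need([.644,-.024,.1113],.065,-1)"
```

```text
g-1 rot units [-0.01  0.02 -0.01] yaw deg 0.1
t 14.97 tcp [ 0.6438 -0.0243  0.1105] F [ 1.1 -0.7  4.4] w 0.0148 j [-0.1   0.47  1.67 -0.    1.    1.4 ]
tool y [ 0.064 -0.998  0.001] z [-0.998 -0.064  0.002]
travel units now [-0.04 -0.01 -0.01] in final frame [-0.04 -0.01 -0.01]
```

Contact came at the predicted height: foot about 71.5 mm with 5 N. I'll open the fingers slightly so the lid rests freely on the threads, then look.

Request:
{"method": "drive_tool", "body": {
  "steps": [
    {"travel": [0, 0, 0], "delta_rot": [0, 0, 0], "hand": 0.65},
    {"travel": [0, 0, 0], "delta_rot": [0, 0, 0], "hand": 0.65},
    {"travel": [0, 0, 0], "delta_rot": [0, 0, 0], "hand": 0.65}
  ]
}}

```text
time: 15.35
tcp_pos: [0.6452, -0.0244, 0.1122]
orientation: [0.023, 0.707, 0.022, -0.706]
contact_force: [0.3, 0.2, -0.7]
gripper_width: 0.03
```

```bash
python3 -c "
from h import *
need([.644,-.024,.1113],.065,-1)
s=imaging.grab_frame('side');crop(s,270,120,90,80,8,'s9.png')
s=imaging.grab_frame('top');crop(s,290,135,80,80,7,'t9.png')"
```

```text
g-1 rot units [-0.01 -0.02 -0.02] yaw deg 0.1
t 15.35 tcp [ 0.6452 -0.0244  0.1122] F [ 0.3  0.2 -0.7] w 0.03 j [-0.1   0.47  1.67 -0.    1.    1.4 ]
tool y [ 0.064 -0.998  0.002] z [-0.998 -0.064 -0.001]
travel units now [ 0.05 -0.02  0.06] in final frame [ 0.05 -0.02  0.06]
```

View pics/s9.png

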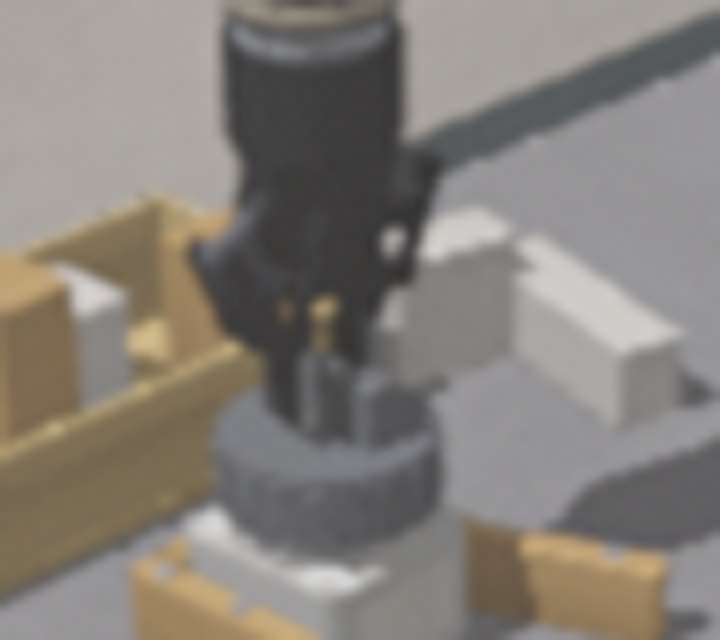

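View pics/t9.png

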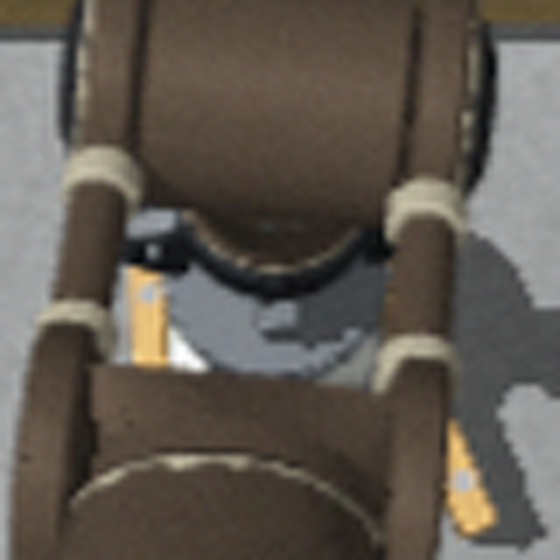

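The lid sits level on the neck with the bar in line. Holding it loosely, I'll turn it anticlockwise (−x in tool terms).

Request:
{"method": "drive_tool", "body": {
  "steps": [
    {"travel": [0, 0, 0], "delta_rot": [0, 0, 0], "hand": 0.79},
    {"travel": [0, 0, 0.04], "delta_rot": [0, 0, 0], "hand": 0.79},
    {"travel": [0, 0, 0], "delta_rot": [-1, 0, 0], "hand": 0.79},
    {"travel": [0, 0, 0], "delta_rot": [-1, 0, 0], "hand": 0.79},
    {"travel": [0, 0, 0], "delta_rot": [-1, 0, 0], "hand": 0.79}
  ]
}}

```text
time: 16.08
tcp_pos: [0.6445, -0.0244, 0.1126]
orientation: [0.11, 0.699, 0.109, -0.698]
contact_force: [0.1, 0.1, 0.7]
gripper_width: 0.0181
```

```bash
python3 -c "
from h import *
need([.645,-.024,.1122],.065+.7,-1)"
```

```text
g-1 rot units [-5.67 -0.01 -0.03] yaw deg 26.0
t 16.07 tcp [ 0.6445 -0.0244  0.1126] F [0.1 0.1 0.7] w 0.0181 j [-0.1   0.47  1.67 -0.    1.    1.16]
tool y [ 0.306 -0.952  0.002] z [-0.952 -0.306 -0.002]
travel units now [ 0.02 -0.01 -0.03] in final frame [ 0.02  0.   -0.03]
```

Request:
{"method": "drive_tool", "body": {
  "steps": [
    {"travel": [0, 0, 0], "delta_rot": [-1, 0, 0], "hand": 0.79},
    {"travel": [0, 0, 0], "delta_rot": [-1, 0, 0], "hand": 0.79},
    {"travel": [0, 0, 0], "delta_rot": [-1, 0, 0], "hand": 0.79},
    {"travel": [0, 0, 0], "delta_rot": [-1, 0, 0], "hand": 0.79},
    {"travel": [0, 0, 0], "delta_rot": [-0.7, 0, 0], "hand": 0.79}
  ]
}}

```text
time: 16.7
tcp_pos: [0.645, -0.0242, 0.1136]
orientation: [0.243, 0.666, 0.241, -0.663]
contact_force: [0.6, -1.3, -0.1]
gripper_width: 0.0177
```

```bash
python3 -c "
from h import *
need([.645,-.024,.1122],.065+.7,-1)
print(r.read_state()['wrist_torque'])
s=imaging.grab_frame('side');crop(s,270,120,90,80,8,'s10.png')"
```

```text
g-1 rot units [-0.83 -0.03 -0.04] yaw deg 3.8
t 16.7 tcp [ 0.645  -0.0242  0.1136] F [ 0.6 -1.3 -0.1] w 0.0177 j [-0.1   0.47  1.67 -0.    1.    0.77]
tool y [ 0.643 -0.766  0.003] z [-0.766 -0.643 -0.002]
travel units now [ 0.07 -0.01 -0.  ] in final frame [ 0.07 -0.01 -0.01]
[-0.04035599 -0.04894698 -0.03961147]
```

View pics/s10.png

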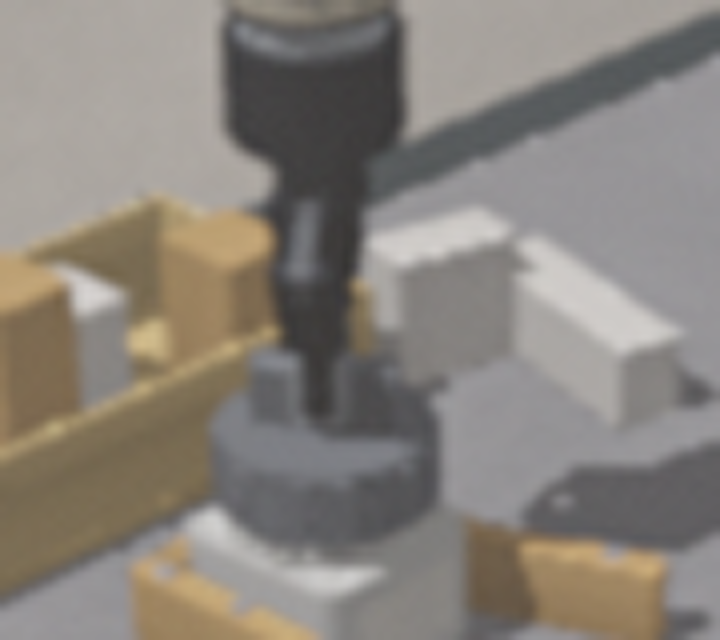

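Not dropped yet: the tool has turned 36° and the lid lags a few degrees. I'll continue.

Request:
{"method": "drive_tool", "body": {
  "steps": [
    {"travel": [0, 0, 0], "delta_rot": [-0.6, 0, 0], "hand": 0.79},
    {"travel": [0, 0, 0], "delta_rot": [-0.6, 0, 0], "hand": 0.79},
    {"travel": [0, 0, 0], "delta_rot": [0, 0, 0], "hand": 0.79}
  ]
}}

```text
time: 17.12
tcp_pos: [0.6446, -0.0242, 0.1133]
orientation: [0.275, 0.653, 0.273, -0.651]
contact_force: [-0.1, -0.5, 0.1]
gripper_width: 0.0178
```

```bash
python3 -c "
from h import *
need([.645,-.024,.1122],.065+.7,-1)
print(r.read_state()['wrist_torque'])
s=imaging.grab_frame('side');crop(s,270,120,90,80,8,'s11.png')"
```

```text
g-1 rot units [ 0.39 -0.02 -0.03] yaw deg 1.8
t 17.12 tcp [ 0.6446 -0.0242  0.1133] F [-0.1 -0.5  0.1] w 0.0178 j [-0.1   0.47  1.67 -0.    1.    0.67]
tool y [ 0.715 -0.7    0.002] z [-0.7   -0.715 -0.002]
travel units now [ 0.06  0.01 -0.02] in final frame [ 0.06  0.01 -0.02]
[-0.04934312 -0.02050966  0.04304387]
```

View pics/s11.png

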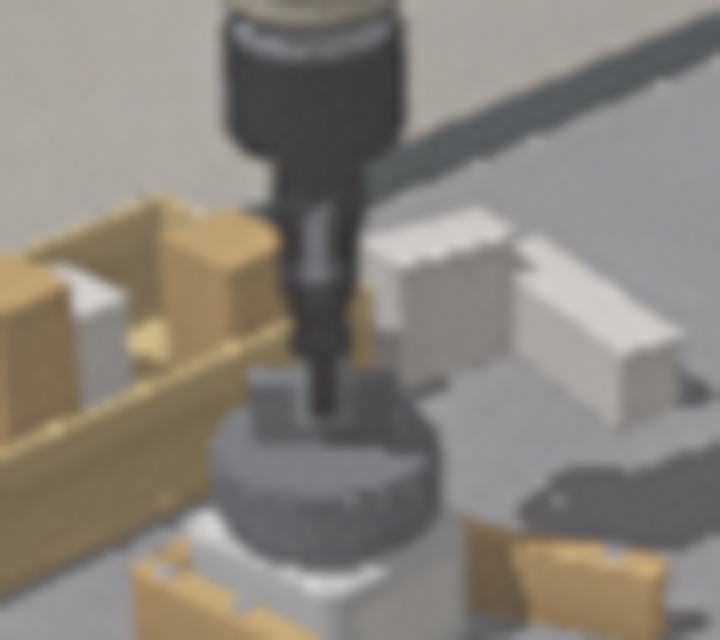

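The lid has dropped a step and stayed level: the bar top moved from row 348 to 370 and the skirt's foot from 550 to 565. I'll follow it down about 8 mm and turn clockwise.

Request:
{"method": "drive_tool", "body": {
  "steps": [
    {"travel": [0.42, 0, 0], "delta_rot": [0, 0, 0], "hand": 0.79},
    {"travel": [0, 0, 0], "delta_rot": [1, 0, 0], "hand": 0.79},
    {"travel": [0, 0, 0], "delta_rot": [1, 0, 0], "hand": 0.79},
    {"travel": [0, 0, 0], "delta_rot": [1, 0, 0], "hand": 0.79},
    {"travel": [0, 0, 0], "delta_rot": [1, 0, 0], "hand": 0.79}
  ]
}}

```text
time: 17.8
tcp_pos: [0.6446, -0.0244, 0.1031]
orientation: [0.163, 0.689, 0.162, -0.687]
contact_force: [0.1, -0.6, 1.6]
gripper_width: 0.0181
```

```bash
python3 -c "
from h import *
need([.645,-.024,.102],.065-.5,-1)
print(r.read_state()['wrist_torque'])
s=imaging.grab_frame('side');crop(s,270,120,90,80,8,'s12.png')"
```

```text
g-1 rot units [11.22 -0.04 -0.02] yaw deg 51.5
t 17.8 tcp [ 0.6446 -0.0244  0.1031] F [ 0.1 -0.6  1.6] w 0.0181 j [-0.1   0.48  1.67 -0.    0.98  1.  ]
tool y [ 0.447 -0.895  0.002] z [-0.895 -0.447 -0.002]
travel units now [ 0.06 -0.01 -0.03] in final frame [ 0.06 -0.03 -0.01]
[-0.02725563  0.06343567  0.06556735]
```

View pics/s12.png

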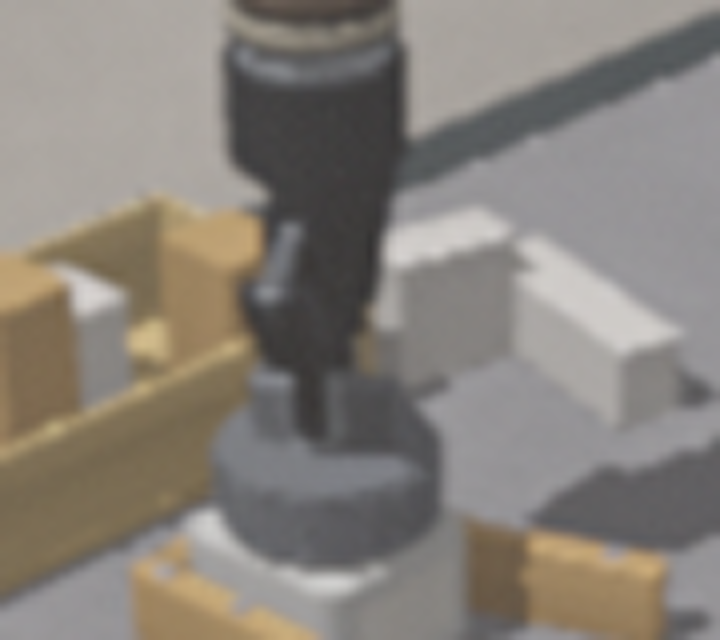

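Request:
{"method": "drive_tool", "body": {
  "steps": [
    {"travel": [-0.05, 0, 0], "delta_rot": [1, 0, 0], "hand": 0.79},
    {"travel": [0, 0, 0], "delta_rot": [1, 0, 0], "hand": 0.79},
    {"travel": [0, 0, 0], "delta_rot": [1, 0, 0], "hand": 0.79},
    {"travel": [0, 0, 0], "delta_rot": [1, 0, 0], "hand": 0.79},
    {"travel": [0, 0, 0], "delta_rot": [1, 0, 0], "hand": 0.79}
  ]
}}

```text
time: 18.48
tcp_pos: [0.6443, -0.0248, 0.1024]
orientation: [0.019, 0.708, 0.018, -0.706]
contact_force: [0.1, 0.1, 1.7]
gripper_width: 0.0179
```

Request:
{"method": "drive_tool", "body": {
  "steps": [
    {"travel": [0, 0, 0], "delta_rot": [1, 0, 0], "hand": 0.79},
    {"travel": [0, 0, 0], "delta_rot": [1, 0, 0], "hand": 0.79},
    {"travel": [0, 0, 0], "delta_rot": [1, 0, 0], "hand": 0.79},
    {"travel": [0, 0, 0], "delta_rot": [1, 0, 0], "hand": 0.79}
  ]
}}

```text
time: 18.98
tcp_pos: [0.6443, -0.0252, 0.1015]
orientation: [-0.096, 0.701, -0.098, -0.7]
contact_force: [-0.1, -0.5, 1.7]
gripper_width: 0.018
```

```bash
python3 -c "
from h import *
need([.645,-.024,.102],.065-.5,-1)
print(r.read_state()['wrist_torque'])
s=imaging.grab_frame('side');crop(s,270,120,90,80,8,'s13.png')"
```

```text
g-1 rot units [ 2.   -0.03 -0.03] yaw deg 9.2
t 18.98 tcp [ 0.6443 -0.0252  0.1015] F [-0.1 -0.5  1.7] w 0.018 j [-0.11  0.48  1.67 -0.    0.98  1.74]
tool y [-0.271 -0.963  0.002] z [-0.963  0.271 -0.003]
travel units now [-0.03 -0.07 -0.02] in final frame [-0.03 -0.07 -0.01]
[0.01050989 0.03413119 0.02246481]
```

View pics/s13.png

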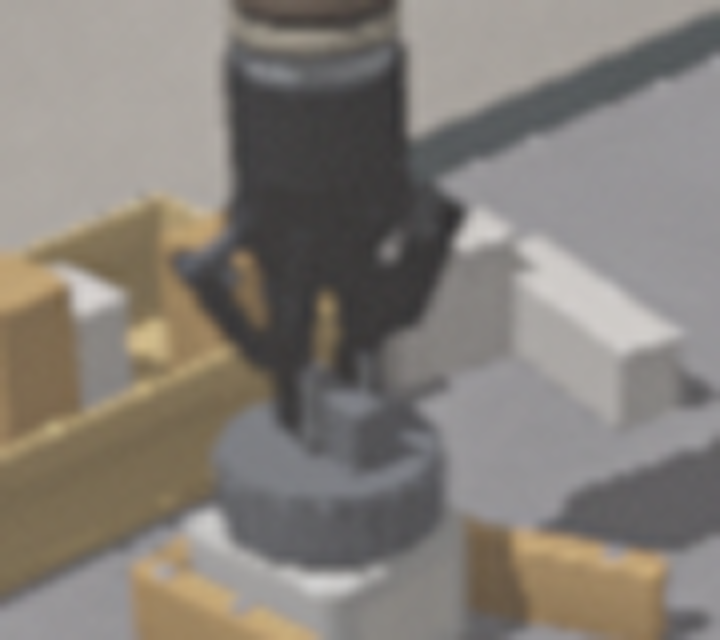

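Request:
{"method": "drive_tool", "body": {
  "steps": [
    {"travel": [-0.05, 0, 0], "delta_rot": [1, 0, 0], "hand": 0.79},
    {"travel": [0, 0, 0], "delta_rot": [0.8, 0, 0], "hand": 0.79}
  ]
}}

```text
time: 19.27
tcp_pos: [0.6439, -0.0252, 0.1016]
orientation: [-0.147, 0.692, -0.149, -0.691]
contact_force: [-0.1, 0.7, 2.4]
gripper_width: 0.0184
```

```bash
python3 -c "
from h import *
need([.645,-.024,.102],.065-.5,-1)
print(r.read_state()['wrist_torque'])"
```

```text
g-1 rot units [ 0.17 -0.03 -0.03] yaw deg 0.8
t 19.27 tcp [ 0.6439 -0.0252  0.1016] F [-0.1  0.7  2.4] w 0.0184 j [-0.11  0.48  1.67 -0.    0.98  1.89]
tool y [-0.409 -0.913  0.002] z [-0.913  0.409 -0.002]
travel units now [-0.02 -0.08 -0.02] in final frame [-0.02 -0.08 -0.02]
[0.01867083 0.02459008 0.07516664]
```

Request:
{"method": "drive_tool", "body": {
  "steps": [
    {"travel": [0, 0, 0], "delta_rot": [0.6, 0, 0], "hand": 0.79}
  ]
}}

```text
time: 19.4
tcp_pos: [0.6441, -0.0251, 0.1014]
orientation: [-0.164, 0.688, -0.165, -0.687]
contact_force: [-0.1, 1.4, 2.0]
gripper_width: 0.0177
```

```bash
python3 -c "
from h import *
need([.645,-.024,.102],.065-.5,-1)
print(r.read_state()['wrist_torque'])"
```

```text
g-1 rot units [-0.43 -0.03 -0.02] yaw deg 2.0
t 19.4 tcp [ 0.6441 -0.0251  0.1014] F [-0.1  1.4  2. ] w 0.0177 j [-0.11  0.48  1.67 -0.    0.98  1.94]
tool y [-0.452 -0.892  0.002] z [-0.892  0.452 -0.002]
travel units now [-0.03 -0.07 -0.02] in final frame [-0.03 -0.07 -0.02]
[ 0.23929105 -0.03221809  0.10209884]
```

Request:
{"method": "drive_tool", "body": {
  "steps": [
    {"travel": [0, 0, 0], "delta_rot": [0.6, 0, 0], "hand": 0.79}
  ]
}}

```text
time: 19.52
tcp_pos: [0.6446, -0.0242, 0.1015]
orientation: [-0.181, 0.685, -0.181, -0.683]
contact_force: [0.7, 4.1, 1.9]
gripper_width: 0.0181
```

```bash
python3 -c "
from h import *
need([.645,-.024,.102],.065-.5,-1)
print(r.read_state()['wrist_torque'])
s=imaging.grab_frame('side');crop(s,270,120,90,80,8,'s14.png')"
```

```text
g-1 rot units [-1.02 -0.03  0.  ] yaw deg 4.7
t 19.52 tcp [ 0.6446 -0.0242  0.1015] F [0.7 4.1 1.9] w 0.0181 j [-0.1   0.48  1.67 -0.    0.98  1.98]
tool y [-0.494 -0.869 -0.   ] z [-0.869  0.494 -0.003]
travel units now [-0.03 -0.02 -0.01] in final frame [-0.03 -0.02 -0.02]
[ 0.57221918 -0.03889738  0.24882607]
```

View pics/s14.png

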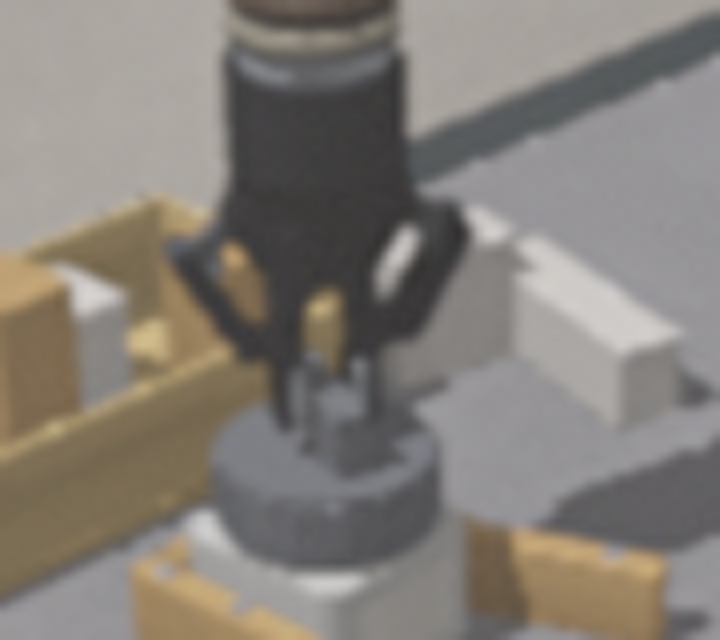

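Request:
{"method": "drive_tool", "body": {
  "steps": [
    {"travel": [0, 0, 0], "delta_rot": [0.5, 0, 0], "hand": 0.79},
    {"travel": [0, 0, 0], "delta_rot": [0.4, 0, 0], "hand": 0.79}
  ]
}}

```text
time: 19.82
tcp_pos: [0.6441, -0.023, 0.1015]
orientation: [-0.204, 0.677, -0.204, -0.677]
contact_force: [-2.9, 1.7, 4.3]
gripper_width: 0.0181
```

```bash
python3 -c "
from h import *
need([.645,-.024,.102],.065-.5,-1)
print(r.read_state()['wrist_torque'])
s=imaging.grab_frame('side');crop(s,270,120,90,80,8,'s15.png')"
```

```text
g-1 rot units [-1.88 -0.01  0.  ] yaw deg 8.6
t 19.82 tcp [ 0.6441 -0.023   0.1015] F [-2.9  1.7  4.3] w 0.0181 j [-0.1   0.48  1.67 -0.    0.98  2.05]
tool y [-0.553 -0.833 -0.   ] z [-0.833  0.553 -0.001]
travel units now [-0.03  0.02 -0.07] in final frame [-0.03  0.03 -0.06]
[0.15399479 0.3305294  0.55906504]
```

View pics/s15.png

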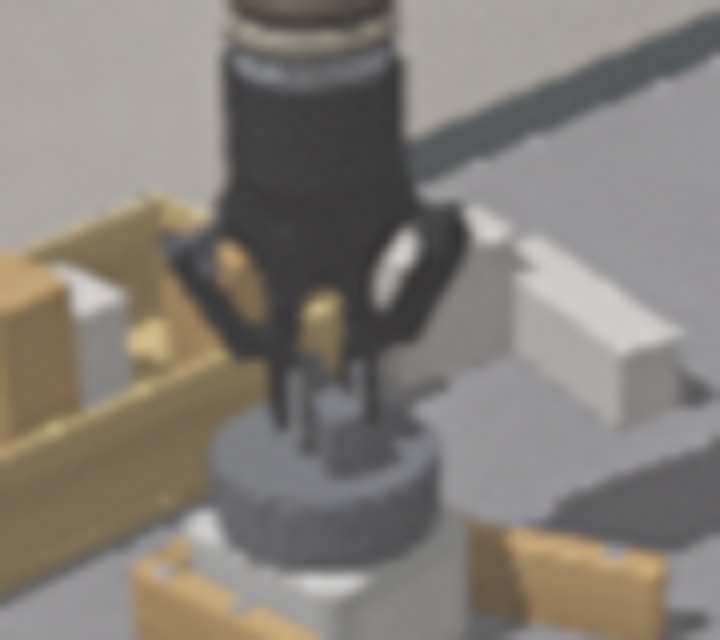

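Torque has climbed to 0.56 N·m, which is the stop. I'll ease off slightly, open, lift clear and inspect.

Request:
{"method": "drive_tool", "body": {
  "steps": [
    {"travel": [0, 0, 0], "delta_rot": [-0.6, 0, 0], "hand": 0.79},
    {"travel": [0, 0, 0], "delta_rot": [0, 0, 0], "hand": 0.4},
    {"travel": [0, 0, 0], "delta_rot": [0, 0, 0], "hand": 0.4},
    {"travel": [0, 0, 0], "delta_rot": [0, 0, 0], "hand": 0.4},
    {"travel": [-0.5, 0, 0], "delta_rot": [0, 0, 0], "hand": 0.4}
  ]
}}

```text
time: 20.5
tcp_pos: [0.6424, -0.0238, 0.1093]
orientation: [0.188, -0.681, 0.189, 0.682]
contact_force: [-0.7, -0.9, 0.2]
gripper_width: 0.0513
```

Request:
{"method": "drive_tool", "body": {
  "steps": [
    {"travel": [-1, 0, 0], "delta_rot": [0, 0, 0], "hand": 0.4},
    {"travel": [-1, 0, 0], "delta_rot": [0, 0, 0], "hand": 0.4},
    {"travel": [-1, 0, 0], "delta_rot": [0, 0, 0], "hand": 0.4},
    {"travel": [-1, 1, 1], "delta_rot": [0, 0, 0], "hand": 0.4},
    {"travel": [-1, 1, 1], "delta_rot": [0, 0, 0], "hand": 0.4}
  ]
}}

```text
time: 21.12
tcp_pos: [0.59, -0.0377, 0.2192]
orientation: [-0.188, 0.683, -0.188, -0.68]
contact_force: [-0.0, -0.9, 0.8]
gripper_width: 0.0518
```

Request:
{"method": "drive_tool", "body": {
  "steps": [
    {"travel": [0, 1, 1], "delta_rot": [0, 0, 0], "hand": 0.4},
    {"travel": [0, 1, 1], "delta_rot": [0, 0, 0], "hand": 0.4},
    {"travel": [0, 1, 1], "delta_rot": [0, 0, 0], "hand": 0.4},
    {"travel": [0, 1, 1], "delta_rot": [0, 0, 0], "hand": 0.4},
    {"travel": [0, 1, 0], "delta_rot": [0, 0, 0], "hand": 0.4}
  ]
}}

```text
time: 21.75
tcp_pos: [0.4697, -0.0838, 0.2298]
orientation: [-0.188, 0.69, -0.187, -0.674]
contact_force: [0.1, -0.4, 1.0]
gripper_width: 0.0513
```

```bash
python3 -c "
from h import *
need([.645,-.024,.102],.065-.5,-1)
s=imaging.grab_frame('side');crop(s,270,140,80,70,9,'s16.png')
s=imaging.grab_frame('top');cv2.imwrite('pics/top16f.png',s);crop(s,300,145,60,60,10,'t16.png')"
```

```text
g-1 rot units [-1.27 -0.27  0.07] yaw deg 6.0
t 21.75 tcp [ 0.4697 -0.0838  0.2298] F [ 0.1 -0.4  1. ] w 0.0513 j [-0.27  0.01  1.99  0.    1.13  1.84]
tool y [-0.511 -0.859 -0.007] z [-0.859  0.511 -0.021]
travel units now [ 6.56 -7.01 -5.86] in final frame [ 6.39 -6.41 -6.69]
```

View pics/s16.png

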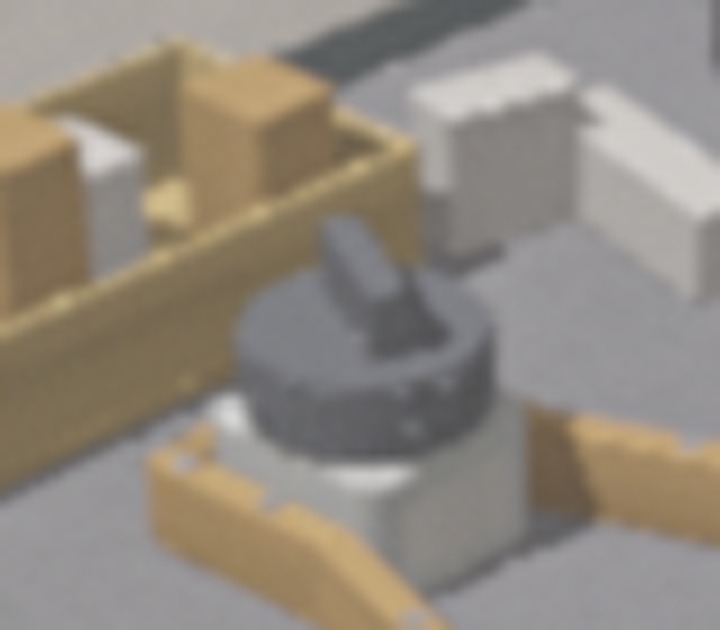

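View pics/t16.png

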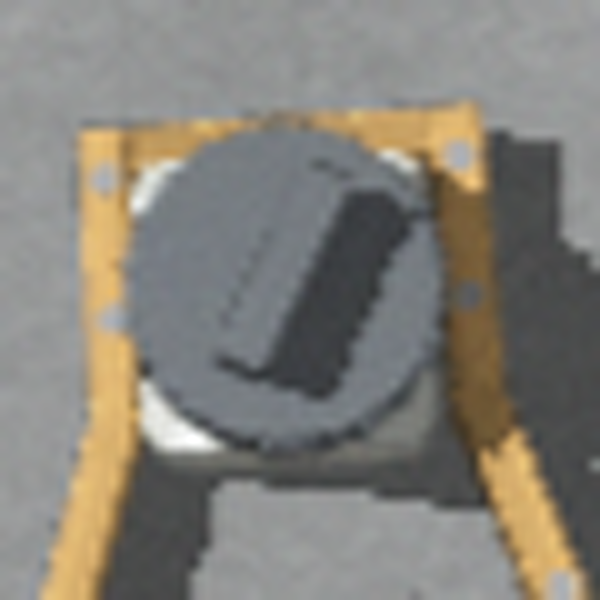

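The bar is at about −25.5° in world axes, so about −29° to the tub, which is the stop, and the lid is level. Next I'll check that the tub is still home.

Run:
```python
from h import *
a=cv2.imread('pics/t4.png'); t=cv2.imread('pics/top16f.png')
b=cv2.resize(t[145:205,305:355],None,fx=12,fy=12,interpolation=cv2.INTER_CUBIC)
b=cv2.convertScaleAbs(b,alpha=1.3,beta=-30);cv2.imwrite('pics/t16b.png',b[:600])
```

```text
(no output)
```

View pics/t16b.png

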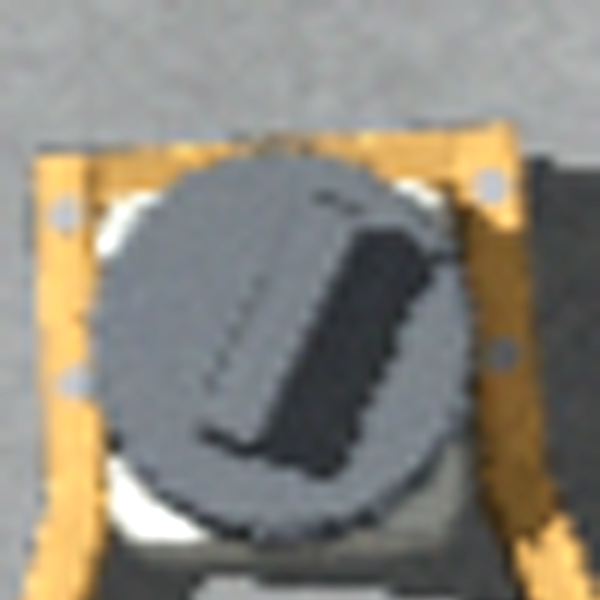

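Run:
```python
from h import *
c=np.array([.645,-.024,0]);a=np.radians(-25.5);d=np.array([np.cos(a),np.sin(a),0])
for f in(.062,.065,.072):
    print(f,[ (proj('side',[c+s*.032*d+[0,0,f+.064]])[0]-[270,140])*9 for s in(-1,1)])
t=cv2.imread('pics/top16f.png');crop(t,200,110,280,200,2.8,'t17.png')
```

```text
0.062 [array([383.05903156, 285.73777422]), array([331.07249409, 210.43330287])]
0.065 [array([382.85153657, 278.65145138]), array([330.81302494, 203.52085779])]
0.072 [array([382.36545574, 262.05092683]), array([330.20527732, 187.33002396])]
```

View pics/t17.png

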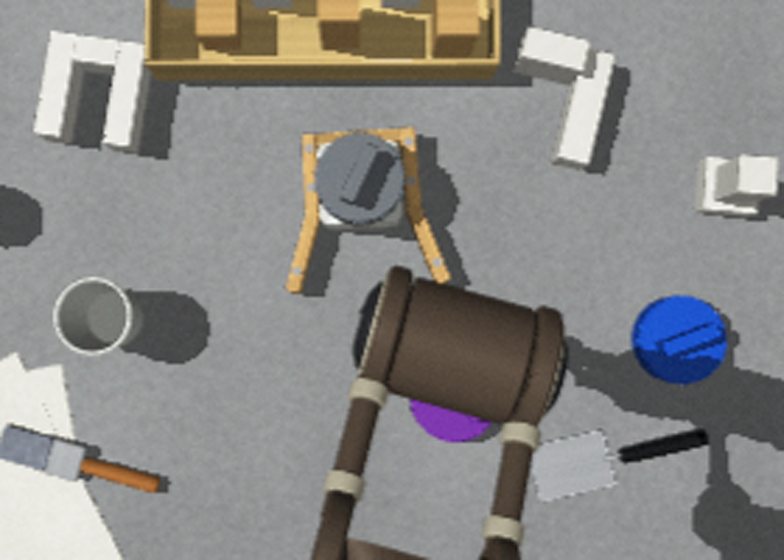

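The observed bar ends at (395,285) and (345,217) match the 62 mm prediction of (383,286) and (331,210) in height, the tub's edges haven't moved, and the bystanders I can see are where they were. I'm handing in.

```bash
python3 -c "
from bench import ticket
print(ticket.sign_off())"
```

```text
the job is handed in; nothing more can be done
None
```

The job is done and handed in at about 22 s of the 64 s allowed; sign-off reports no verdict.

**What I did:**
- I pushed the tub into the rails until it stopped against the end stop. TCP x was 0.587, against a predicted 0.588.
- I gripped the grey lid by its bar, set it level on the threads and let it rest free.
- Holding it loosely, I turned it about 40° anticlockwise until it visibly dropped.
- I then turned it clockwise until the torque climbed to 0.56 N·m at the stop, let go and moved clear.

**Last checks:**
- **Lid:** the bar is about 29° clockwise of the tub, and its height fits the foot at 62 mm. The lid looks level.
- **Tub:** its edges are on the same pixels as when it was first home, and it is upright.
- **Other things:** those in the last top view had not moved. The arm partly hid the purple lid, and I did not check the filler tin again. No force reading I saw exceeded about 20 N.

**Less certain:**
- My first push tilted the tool about 4°, with 12 N upward, so I backed off, levelled and raised it before pushing again.
- The lid's position in the side view differs from my projection by about 1 pixel, within the calibration error.
- The tub may have turned by up to about 1° within the rail clearance, and the pictures show its home position only to 2–3 mm.

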